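# Set the depth stop of a phone bonding press, load the stack and close the lid

## Robot

A 6-joint arm with a two-finger parallel gripper is mounted at the origin on the work surface. World frame = base frame: x ahead of the robot, y to its left, z up, the work surface at z = 0. Lengths are in m, angles in rad, forces in N, time in s.
With the tool pointing down it reaches from about 0.4 to 0.825 m from the base axis. Payload 7 kg.
Tool frame: the origin (TCP) lies on the centre line of the jaws, within the pads' length; the fingertips stand 22 mm ahead of it and the grasp point (between the pads) lies 3 mm ahead of it (arm.tcp_to_tips is the distance from the TCP to the fingertips, in m); z points along the fingers, y is the line along which they close (so a half turn about z gives the same grasp; the last joint's range is limited). The gripper opens to 88 mm and grips with 3 to 60 N. Pads are 19 mm wide; open, the fingers measure 130 mm over their backs; the gripper's body (78 mm by 193 mm) begins 47 mm behind the grasp point.
Start: joints at [1.532, 0.359, 0.012, 0, -1.224, -0.288], TCP at [0.217, 0.639, 0.249] pointing down, gripper open.
Joint ranges: [-3.07, 3.07], [-1.43, 2.12], [-1.02, 1.25], [-3.03, 1.67], [-3.05, -0], [-3.03, 3.03]. Speed limits (rad/s): [2.39, 2.39, 3.01, 3.14, 3.14, 3.14].

## Interface

Orientations are given as [roll, pitch, yaw] about the fixed x, y, z axes, in that order (R = Rz(yaw) Ry(pitch) Rx(roll)).
In Python, from station import arm gives the robot as it stands.
- The arm moves only by the tool jog_arm, never from a script. Its argument "targets" is a list of rows, each an object of numbers: "dx", "dy", "dz": the shift along the tool's x, y, z in mm; "rx", "ry", "rz": the turn, a rotation vector about the tool's x, y, z in rad; "gripper": the closure, from 0 (fully open) to 1 (shut). In form: [{"dx": .., "dy": .., "dz": .., "rx": .., "ry": .., "rz": .., "gripper": ..}, ...]. A call has exactly 8 rows; each row is the pose to reach, as a shift and turn from the pose commanded when the call began, along the tool's axes at that moment; what a row does not reach only later rows make up. A row lasts 1/12 s, in which the tool goes at most 41.7 mm and 7.16 degrees, less where a joint would pass 70% of its speed; a pose out of reach is approached as far as the arm can. A call with a gripper value outside its range is refused whole. The fingers move at their own pace and stop on an object; "force" is the grip in N (left out, the last holds). Time passes only in rows, so rows that repeat a pose let the fingers close, or fill a call up. It gives the time, the measured TCP pose, the force, the opening and the grip force at its end, in the units of the state.
- arm.get_state(): the state, without advancing time (a new reading comes with each control period).
- arm.grab_frame(name): name is "scene" or "top"; returns a dict with "frame" (400x640x3 uint8, red, green, blue), "z_map" (400x640 float32, m along the optical axis (not along the pixel's ray), 0 where there is no reading), "fx", "fy", "cx", "cy" (pixels), "distortion" ([k1, k2, p1, p2, k3] as OpenCV has them; the pictures are not rectified), "view" (4x4, takes a point from world to camera coordinates). Camera axes: x right, y down, z forward; pixel columns grow to the right and rows downward; lengths in m; the calibration is good to about 2 mm. A picture is of the moment at which its call begins.
- arm.job_done(): hands the job in; it is judged then, once.
The state is a dict: "t": time; "q": joint angles; "qd": joint speeds; "joint_efforts": joint torques, N m; "eef_pos": TCP position; "ee_rot": TCP orientation; "force": force on the tool from outside, world axes, zero at the start; "moment": the same for the moment, N m; "width": finger opening in m; "gripper_force": force on a finger pad.
Only numpy, scipy, OpenCV 4.12 (cv2) and the standard library are available. Lean on these libraries where they do the work, as an engineer would, in place of code of your own. Each camera call takes 0.05 s, during which the arm holds its last target. There are 200 camera calls.

## Task

Set up the phone bonding press for the next job: loosen the hexagonal lock nut of its depth stop about a quarter turn, turn the stop screw until its arrow points at the white index line on the bed, and tighten the nut down again. Then load the nest in build order: first all the brown support bars lying on the bench, flat across the nest and spread along it so that they carry the phone level, next the phone housing on the bars between the guide pins, and last the display, laid squarely on the housing. Finally close the lid right down onto the stop and let go, leaving the other things on the bench where they are.

Things in the scene. Friction and masses are not known exactly. Their poses are not given: they have to be found in the camera images.
- press: Phone bonding press, fixed, dark grey. Origin on the bench below the nest's middle; x towards the lid hinge, y across, z up. Bed top 30 mm up, from x = -115 to +130 and y = -73 to +73 mm, with an outrigger to y = -170 (x = -95 to +25) carrying the depth stop, whose vertical axis is at x = -45, y = -115.
- nest (a point): Middle of the nest floor, on the bed; axes as the press. A phone lies in it lengthwise along x. End stops 6 mm thick, 40 wide, 28 high stand at x = +-70 mm; curbs 5 mm high, 4 thick at y = +-33 for x = -62 to +62. Clear floor 134 by 62 mm.
- guide_pin (a point): Foot of one of four steel guide pins, 8 mm diameter, 35 mm high, at nest x = +-20, y = +-38.5 mm (this one: +20, +38.5), 69 mm clear between them across the nest. Fingers that close along y pass between the pins at x = 0 and beside them at x = +-40.
- nut_centre (a point): Centre of the jam nut, on the stop's axis, 15 mm above the bed: steel hexagon 56 mm across flats, 18 high, on a 55 mm wide, 6 mm high washer. The frame turns with the nut; two of its flats face +x and -x, the others 60 degrees apart. The screw stands up through it to 40 mm above this point, nowhere over 25 mm from the axis: fingers reach down beside it.
- jam_nut (a joint): Turn of the nut, rad: 0 = tight (hard end, starts there within 0.03), growing as it is loosened, counter-clockwise from above, to 2.8. Friction 0.15 N m; stays where left. About 1.57 is meant by a quarter turn; over 0.9 counts as loosened, under 0.12 as tight.
- stop_head (a point): Middle of the stop screw's head, on the nut's axis: an upright black steel wing 36 mm long, 14 thick, 21 high (10 up and down from this point), 2 to 7 mm above the nut's top. The frame turns with the screw; its x points along the wing to the pointed nose with a white line (the arrow). A tip 12 mm in diameter stands 4 mm above the wing. Grip it across the 14 mm.
- stop_screw (a joint): Turn of the screw, rad, growing counter-clockwise from above, 0 to 5.2; rises 1.3 mm per rad. The arrow points at the index line at 2.6 (0.17 either way is good); it starts 1.1 to 2.3 short of it. Friction 0.08 N m; stays where left. Nothing blocks it while the nut is tight, but turning it then spoils the thread and fails.
- index_mark (a point): Middle of the white index line on the bed, 24 by 4 mm, radial, 50 mm from the stop's axis towards the hinge side (along the nest's +x).
- lid (a joint): Lid angle, rad: 0 = closed, its steel lug resting on the set screw's tip; starts open at 1.7 to 1.85. Stiff hinge along the nest's y (0.65 N m): stays at any angle, so bring it right down (under 0.04). An aluminium plate 165 by 100 by 12 mm with a rubber pad below; open, it stands up to 280 mm above the bench beyond nest x = +85 mm.
- lid_handle (a point): Middle of the lid's handle, a round black bar 12 mm in diameter, 90 long, along the nest's y, 205 mm from the hinge axis, with a free gap of 36 mm to the lid's front edge. Lid closed, it is 74 mm above the bench and 44 above the bed.
- lid_hinge (a point): Point on the lid's hinge axis at nest x = +105 mm, y = 0, 74 mm above the bench. The handle's middle moves in an arc about it in the nest's x-z plane.
- housing: Phone housing: an open aluminium-edged tray with battery, circuit board and camera inside, 128 by 60 by 10 mm, about 110 g, lying open side up. Origin at the centre of its underside, x along its length. Either end may go to the hinge. It starts on one of the two parts rests, its underside 18 mm above the bench.
- display: Display module: a flat black glass slab 128 by 60 by 7 mm, about 60 g, glass up. Origin at the centre of its underside, x along its length. Either end may go to the hinge. It starts on the other parts rest, its underside 18 mm above the bench.
- rest_a: A fixed parts rest: grey foot 118 by 40 mm, 4 mm thick, with two rubber rails 12 mm wide, 46 mm across, tops at 18 mm, at x = +-45 mm. It carries the housing. Origin at the bench.
- rest_b: The second parts rest, the same. It carries the display.
- bar_a: Support bar: brown laminate block 56 mm long (its y), 18 mm wide (x), 20 mm high, about 50 g, lying on the bench. Origin at the centre of its underside. Two or three bars are there; an absent one reads None. In the nest they lie across it (length along the nest's y), all under the phone: centre within 60 mm of the nest's middle along x and 12 mm across.
- bar_b: Support bar, the same as bar_a.
- bar_c: Support bar, the same as bar_a.
- flux_jar: Bystander: closed jar 52 mm diameter, 55 mm high. Not to be moved (50 mm at most).
- tape_roll: Bystander: roll of amber tape 76 mm diameter, 22 mm high, lying flat. Not to be moved (50 mm at most).
- screwdriver: Bystander: black-handled screwdriver, 160 mm long. Not to be moved (50 mm at most).
- tweezers: Bystander: steel tweezers, 145 mm long. Not to be moved (50 mm at most).
- spudger: Bystander: black prying tool 150 by 10 by 6 mm. Not to be moved (50 mm at most).

How it is judged:
On the way, in this order (a step that is already met when the one before it is completed fails the run):
1. the lock nut is loosened (value of joint jam_nut above 0.9 rad), for 0.1 s.
2. with the nut loose, the stop screw's arrow is set on the index line (value of joint stop_screw between 2.43 and 2.77 rad and value of joint jam_nut above 0.6 rad), for 0.2 s.
3. the nut is tight again, the arrow still on the line (value of joint stop_screw between 2.43 and 2.77 rad and value of joint jam_nut below 0.12 rad), for 0.2 s.
4. all the support bars lie flat in the nest (x of bar_a in the frame of nest between -0.06 and 0.06 m and y of bar_a in the frame of nest between -0.012 and 0.012 m and z of bar_a in the frame of nest between -0.004 and 0.006 m and angle between each of bar_a, bar_b, bar_c's own z axis and vertical below 0.12 rad and x of bar_b in the frame of nest between -0.06 and 0.06 m and y of bar_b in the frame of nest between -0.012 and 0.012 m and z of bar_b in the frame of nest between -0.004 and 0.006 m and x of bar_c in the frame of nest between -0.06 and 0.06 m and y of bar_c in the frame of nest between -0.012 and 0.012 m and z of bar_c in the frame of nest between -0.004 and 0.006 m), for 0.2 s.
5. the housing lies level on the bars in the nest (all of step 4 and x of housing in the frame of nest between -0.009 and 0.009 m and y of housing in the frame of nest between -0.009 and 0.009 m and z of housing in the frame of nest between 0.017 and 0.024 m and angle between housing's own z axis and vertical below 0.06 rad and angle between the x axis of housing and the x axis of nest, either way round below 0.15 rad and contact force between the fingers and housing below 0.1 N), for 0.2 s.
6. the display lies square on the housing (x of display in the frame of housing between -0.009 and 0.009 m and y of display in the frame of housing between -0.009 and 0.009 m and z of display in the frame of housing between 0.007 and 0.014 m and angle between each of display, housing's own z axis and vertical below 0.06 rad and angle between the x axis of each of display, housing and the x axis of nest, either way round below 0.15 rad and x of housing in the frame of nest between -0.009 and 0.009 m and y of housing in the frame of nest between -0.009 and 0.009 m and z of housing in the frame of nest between 0.017 and 0.024 m and contact force between the fingers and display below 0.1 N), for 0.2 s.
7. the lid is closed onto the stop (value of joint lid below 0.04 rad), for 0.1 s.
At the end, for the whole second after the job is handed in: Arrow within 0.17 rad of the index line, nut under 0.12 rad, lid under 0.04 rad; bars flat in the nest (60 mm of its middle lengthwise, 12 mm across); housing level on them and display on it, each within 9 mm lengthwise and across and 0.15 rad of square, at rest (all of step 3 and all of step 4 and value of joint lid below 0.04 rad and x of housing in the frame of nest between -0.009 and 0.009 m and y of housing in the frame of nest between -0.009 and 0.009 m and z of housing in the frame of nest between 0.017 and 0.024 m and angle between each of housing, display's own z axis and vertical below 0.06 rad and angle between the x axis of each of housing, display and the x axis of nest, either way round below 0.15 rad and x of display in the frame of housing between -0.009 and 0.009 m and y of display in the frame of housing between -0.009 and 0.009 m and z of display in the frame of housing between 0.007 and 0.014 m and linear speed of each of housing, display below 0.02 m/s); the robot touches nothing.
It fails at once if the stop screw is turned while the lock nut is tight (value of joint jam_nut below 0.4 rad and (velocity of joint stop_screw above 0.5 rad/s or velocity of joint stop_screw below -0.5 rad/s)).
It fails at once if another thing on the bench is pushed away (over 50 mm) (distance of any of flux_jar, tape_roll, screwdriver, tweezers, spudger from where it was at the start of the episode above 0.05 m).
Of bar_a, bar_b, bar_c only 2 to 3 are there at a start; the rules pass over those that are not, and their reading is None.
At some moment in a run one of bar_a, bar_b, bar_c may be knocked a few centimetres aside while the robot is not near it.
It also fails if it takes over 210 s, if anything falls off the work surface, if the arm or the gripper's body presses on something with over 40 N, if the wrist force passes 120 N, or if a joint passes its speed limit or range.

## Working session

There is one attempt and no reset: what is moved stays moved. The work goes in short steps, Python scripts to look and compute and a tool call to move; the robot and the scene stay as the last step left them, time stands still between calls to the robot, and variables do not carry over. Pictures are saved under pics/ and viewed, at most 14 in all, crops included, and the job is handed in when it is done.

Besides the shell and the picture viewer there is one more tool, called after ">>>" in YAML: its name, and indented under it one key for each argument. jog_arm: Moves the arm, as the interface text tells. Its arguments: {"type":"object","properties":{"targets":{"type":"array","items":{"type":"object","properties":{"dx":{"type":"number"},"dy":{"type":"number"},"dz":{"type":"number"},"rx":{"type":"number"},"ry":{"type":"number"},"rz":{"type":"number"},"gripper":{"type":"number"}}}},"force":{"type":"number"}},"required":["targets"]}

```bash
mkdir -p pics; ls
cat > h.py <<'E'
import numpy as np, cv2
from scipy.spatial.transform import Rotation as R
from station import arm
def grab(n):
    f=arm.grab_frame(n); f['K']=np.array([[f['fx'],0,f['cx']],[0,f['fy'],f['cy']],[0,0,1.]]); f['d']=np.array(f['distortion']); return f
def save(f,p): cv2.imwrite(p,f['frame'][:,:,::-1])
def ray(f,uv):
    uv=np.asarray(uv,float).reshape(-1,1,2)
    n=cv2.undistortPoints(uv,f['K'],f['d']).reshape(-1,2)
    V=np.array(f['view']); r=V[:3,:3]; o=-r.T@V[:3,3]
    return o,np.c_[n,np.ones(len(n))]@r
def onz(f,uv,z):
    o,d=ray(f,uv); return o+d*((z-o[2])/d[:,2])[:,None]
def cloud(f):
    h,w=f['z_map'].shape; u,v=np.meshgrid(np.arange(w),np.arange(h))
    o,d=ray(f,np.c_[u.ravel(),v.ravel()]); P=o+d*f['z_map'].reshape(-1,1); P[f['z_map'].ravel()==0]=np.nan
    return P.reshape(h,w,3)
def proj(f,P):
    V=np.array(f['view']); rv=cv2.Rodrigues(V[:3,:3])[0]
    return cv2.projectPoints(np.asarray(P,float).reshape(-1,1,3),rv,V[:3,3],f['K'],f['d'])[0].reshape(-1,2)
def st():
    s=arm.get_state(); print('t',round(s['t'],2),'pos',np.round(s['eef_pos'],4),'rot',np.round(s['ee_rot'],3),'q',np.round(s['q'],2),'w',round(s['width'],4)); return s
E
python3 - <<'E'
from h import *
s=st(); print(s)
for n in('scene','top'):
    f=grab(n); save(f,f'pics/{n}0.png'); V=np.array(f['view']); print(n,f['fx'],f['d'],-V[:3,:3].T@V[:3,3],V[:3,:3])
E
```

```text
pics
t 0.0 pos [0.2166 0.6388 0.2476] rot [ 3.14  -0.    -0.327] q [ 1.53  0.36  0.01 -0.   -1.22 -0.29] w 0.0873
{'t': 0.0, 'q': array([ 1.53208681e+00,  3.59352256e-01,  1.10353315e-02, -3.49652006e-04,
       -1.22412647e+00, -2.88081136e-01]), 'qd': array([-0.00054221,  0.00055916, -0.00013919, -0.00104732,  0.00029226,
       -0.00065168]), 'joint_efforts': array([-2.03026202e-04, -5.82722497e+01,  2.93059462e+01,  6.99705586e+00,
        7.01544690e-03, -1.81405326e-04]), 'eef_pos': array([0.21656705, 0.63881169, 0.24763492]), 'ee_rot': array([ 3.13992007e+00, -1.52846485e-04, -3.26909595e-01]), 'force': array([-1.22948659,  0.13677694,  0.32486149]), 'moment': array([ 0.01664538, -0.04990086,  0.01232252]), 'gripper_force': 0.0, 'width': 0.08731115308995949}
scene 432.3820979368594 [-0.09354329  0.          0.          0.          0.        ] [0.88922623 0.94313591 1.04611448] [[-0.92589135  0.37757898 -0.01262231]
 [ 0.26740042  0.63137995 -0.72791234]
 [-0.26687492 -0.67734295 -0.68555401]]
top 510.3371471951887 [-0.14782932  0.          0.          0.          0.        ] [ 0.19059866 -0.00760544  1.56233159] [[ 0.03493362 -0.99938553 -0.00286391]
 [-0.97436487 -0.03342147 -0.22247722]
 [ 0.2222448   0.01056243 -0.97493368]]
```

View pics/top0.png

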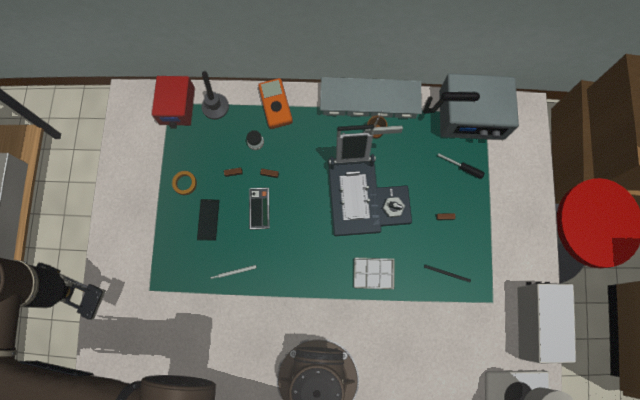

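View pics/scene0.png

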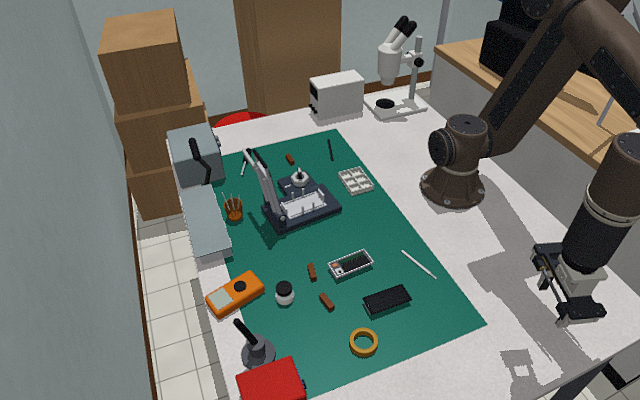

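Top view: the press is near (355,195), the nut near (394,206), the bars at (233,171), (269,172) and (445,216), the housing at (259,208) and the display at (208,220). Next I'll zoom in and measure.

Run:
```python
from h import *
f=grab('top'); im=f['frame']; P=cloud(f)
cv2.imwrite('pics/press1.png',cv2.resize(im[120:245,320:420][:,:,::-1],None,fx=4.8,fy=4.8,interpolation=cv2.INTER_CUBIC))
hsv=cv2.cvtColor(im,cv2.COLOR_RGB2HSV)
sub=np.zeros(im.shape[:2],np.uint8); sub[105:300,155:495]=1
def comps(m,amin,z,name):
    m=(m&(sub>0)).astype(np.uint8); c,_=cv2.findContours(m,cv2.RETR_EXTERNAL,cv2.CHAIN_APPROX_NONE)
    for k in c:
        if cv2.contourArea(k)<amin: continue
        w=onz(f,k.reshape(-1,2),z)
        r=cv2.minAreaRect((w[:,:2]*1000).astype(np.float32))
        mk=np.zeros_like(m); cv2.drawContours(mk,[k],-1,1,-1); zz=P[...,2][mk>0]
        print(name,k.reshape(-1,2).mean(0).round(),'c',np.round(r[0],1),'size',np.round(r[1],1),'ang',round(r[2],1),'z',np.nanpercentile(zz,[10,50,90]).round(4))
        
H,S,Vv=[hsv[...,i].astype(int) for i in range(3)]
comps((H<18)&(S>120)&(Vv>40),25,0.02,'brown')
Z=P[...,2]
notgreen=~((H>70)&(H<95)&(S>90))
comps(notgreen&(Z>0.012),150,0.025,'raised')
m=np.zeros_like(sub);
b=(Z>0.024)&(Z<0.036); sub[:]=0; sub[140:245,322:415]=1
comps(b,500,0.03,'bed')
```

```text
brown [446. 216.] c [ 506.  -378.6] size [12.7 53.9] ang 1.8 z [0.0156 0.02   0.0246]
brown [177. 183.] c [581.5 465.7] size [67.4 29.7] ang 11.3 z [0.0169 0.0228 0.0267]
brown [269. 172.] c [627.4 176.5] size [52.4 15. ] ang 82.1 z [0.0162 0.0209 0.0259]
brown [233. 171.] c [628.2 291.1] size [14.5 51.8] ang 10.2 z [0.0171 0.021  0.0247]
brown [277. 115.] c [825.9 159.6] size [84.9 79.6] ang 16.7 z [0.0266 0.0347 0.04  ]
brown [176. 112.] c [817.  508.8] size [ 63.6 123.8] ang 0.9 z [0.0485 0.0889 0.0941]
raised [371. 271.] c [ 323.4 -157.3] size [ 89.  115.1] ang 0.5 z [-0.0004  0.0047  0.0213]
raised [208. 219.] c [469.9 357.3] size [ 58.1 126.6] ang 89.7 z [0.021  0.0254 0.0298]
raised [259. 208.] c [511.2 199.2] size [129.7  61.1] ang 5.3 z [0.0197 0.0252 0.0305]
raised [184. 183.] c [584.5 444.9] size [75.9 75.6] ang 49.2 z [-0.0007  0.0178  0.0255]
raised [460. 165.] c [ 673.3 -429.3] size [157.4  22.8] ang 64.5 z [0.0161 0.0218 0.0277]
raised [254. 140.] c [732.7 229.5] size [62.7 52.6] ang 46.6 z [0.023  0.0532 0.0601]
raised [460. 119.] c [ 820.1 -433.6] size [115.6 240. ] ang 2.9 z [0.0348 0.1239 0.1378]
raised [369. 154.] c [ 652.2 -149.2] size [426.1 329.6] ang 2.3 z [0.026  0.0336 0.2098]
raised [277. 115.] c [823.5 158.7] size [85.4 81.4] ang 16.7 z [0.028  0.0353 0.0415]
raised [214. 110.] c [826.3 368.4] size [45.7 89.6] ang 1.2 z [0.0126 0.0179 0.0395]
raised [173. 114.] c [808.  505.2] size [ 77.5 127.1] ang 0.9 z [0.0281 0.0801 0.0932]
bed [364. 197.] c [ 566.3 -140.2] size [242.8 240.1] ang 6.3 z [0.026  0.0308 0.0403]
```

View pics/press1.png

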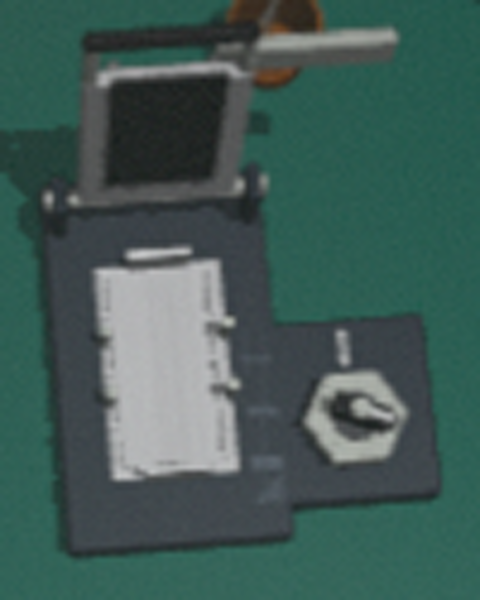

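The crop shows the bed at about 6° yaw, the white nest floor, the nut at crop (357,416), the index line at (343,347) and the wing pointing right and slightly down. I'll refine the press pose, nut centre and arrow using both views.

Run:
```python
from h import *
y=np.radians(6.3); o=np.array([.5535,-.0928])
def pw(x,yy,z): 
    c,s=np.cos(y),np.sin(y); return [o[0]+c*x-s*yy,o[1]+s*x+c*yy,z]
for n in('top','scene'):
    f=grab(n); k=3
    c=proj(f,pw(-.045,-.115,.054))[0]
    W=40 if n=='top' else 48
    u0,v0=int(c[0])-W,int(c[1])-W
    if n=='top': u0-=25
    else: u0-=15; 
    big=cv2.resize(f['frame'][v0:v0+2*W-5,u0:u0+2*W+20][:,:,::-1],None,fx=5,fy=5,interpolation=cv2.INTER_CUBIC)
    def dr(P,col):
        for p in proj(f,P): cv2.circle(big,tuple(int(t) for t in (p-[u0,v0]+.5)*5),2,col,-1)
    dr([pw(-.045,-.115,.054)]+[pw(-.045+.0323*np.cos(a),-.115+.0323*np.sin(a),.054) for a in np.radians(np.arange(30,390,60))],(0,0,255))
    dr([pw(.005+.012*0,-.115,.03),pw(-.007,-.115,.03),pw(.017,-.115,.03)],(0,255,255))
    dr([pw(a*.02,b*.0385,.065) for a in(1,-1) for b in(1,-1)],(255,0,0))
    dr([pw(a*.067,b*.031,.03) for a in(1,-1) for b in(1,-1)],(0,255,0))
    dr([pw(-.115,-.073,.03),pw(-.115,.073,.03),pw(-.095,-.17,.03),pw(.025,-.17,.03),pw(.025,-.073,.03)],(255,0,255))
    cv2.imwrite(f'pics/chk_{n}.png',big); print(n,u0,v0,big.shape)
    if n=='top':
        P=cloud(f); Z=P[...,2]; m=(Z>.066)&(np.hypot(P[...,0]-pw(-.045,-.115,0)[0],P[...,1]-pw(-.045,-.115,0)[1])<.04)
        q=P[m]; print(len(q),q.mean(0),np.percentile(q[:,2],[10,50,90]))
        w,v=np.linalg.eigh(np.cov(q[:,:2].T)); print(w**.5,v[:,1])
        mm=(np.abs(Z-.054)<.006)&(np.hypot(P[...,0]-pw(-.045,-.115,0)[0],P[...,1]-pw(-.045,-.115,0)[1])<.045); print(P[mm].mean(0), pw(-.045,-.115,0))
```

```text
top 328 167 (375, 500, 3)
74 [ 0.52213528 -0.21158172  0.07759191] [0.07163295 0.07844394 0.08321148]
[0.00453788 0.01177717] [0.28788516 0.95766494]
[ 0.52262306 -0.20863083  0.05436693] [np.float64(0.5213912027799872), np.float64(-0.2120435538764427), 0]
scene 236 127 (455, 580, 3)
```

View pics/chk_top.png

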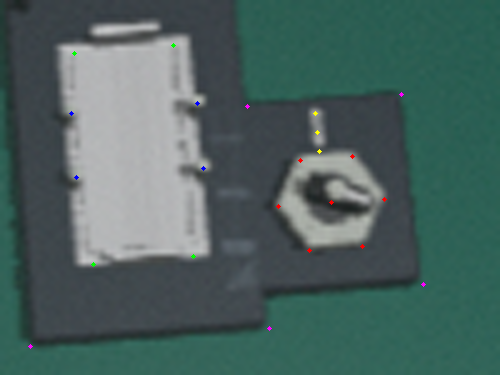

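View pics/chk_scene.png

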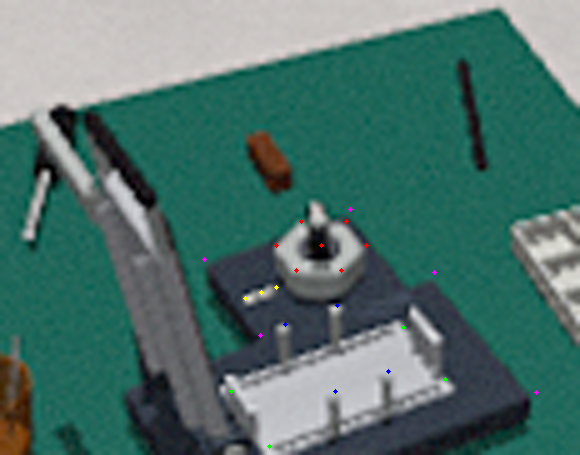

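The model dots coincide in both views (within about 2 mm). The press is at (0.5535,-0.0928) with yaw 6.3°, and the arrow is about 1.97 rad clockwise from the index. Next I go to the nut, closing along press x.

```bash
cat >> h.py <<'E'
PY=np.radians(6.3); PO=np.array([.5535,-.0928])
def pw(x,y,z): 
    c,s=np.cos(PY),np.sin(PY); return [PO[0]+c*x-s*y,PO[1]+s*x+c*y,z]
def go(x,y,z,yaw=None,s=None):
    "tool shifts (mm) and rz from the present pose, tool down"
    s=s or st(); r=R.from_euler('xyz',s['ee_rot']); d=r.inv().apply(np.array([x,y,z])-s['eef_pos'])*1000
    yw=yaw if yaw is not None else s['ee_rot'][2]
    rv=(r.inv()*R.from_euler('xyz',[np.pi,0,yw])).as_rotvec()
    print('d',np.round(d,1),'r',np.round(rv,3))
E
python3 - <<'E'
from h import *
go(.522,-.212,.2,-1.46)
E
```

```text
t 0.25 pos [0.2166 0.6391 0.2481] rot [ 3.141 -0.    -0.327] q [ 1.53  0.36  0.01 -0.   -1.22 -0.29] w 0.0876
d [562.4 708.   48.7] r [ 1.000e-03 -0.000e+00  1.133e+00]
```

>>> jog_arm:
  targets:
    - {"dx": 20,"dy": 30}
    - {"dx": 50,"dy": 60}
    - {"dx": 562,"dy": 708,"dz": 48,"rz": 1.133}
    - {"dx": 562,"dy": 708,"dz": 48,"rz": 1.133}
    - {"dx": 562,"dy": 708,"dz": 48,"rz": 1.133}
    - {"dx": 562,"dy": 708,"dz": 48,"rz": 1.133}
    - {"dx": 562,"dy": 708,"dz": 48,"rz": 1.133}
    - {"dx": 562,"dy": 708,"dz": 48,"rz": 1.133}

```text
invalid input at $.targets[0]: expected keys dx, dy, dz, rx, ry, rz, gripper
```

Run:
```python
from h import *
go(.522,-.212,.2,-1.46)
```

```text
t 0.25 pos [0.2166 0.6391 0.2481] rot [ 3.141 -0.    -0.327] q [ 1.53  0.36  0.01 -0.   -1.22 -0.29] w 0.0876
d [562.4 708.   48.7] r [ 1.000e-03 -0.000e+00  1.133e+00]
```

>>> jog_arm:
  targets:
    - {"dx": 20,"dy": 26,"dz": 0,"rx": 0,"ry": 0,"rz": 0.05,"gripper": 0}
    - {"dx": 562,"dy": 708,"dz": 48,"rx": 0,"ry": 0,"rz": 1.133,"gripper": 0}
    - {"dx": 562,"dy": 708,"dz": 48,"rx": 0,"ry": 0,"rz": 1.133,"gripper": 0}
    - {"dx": 562,"dy": 708,"dz": 48,"rx": 0,"ry": 0,"rz": 1.133,"gripper": 0}
    - {"dx": 562,"dy": 708,"dz": 48,"rx": 0,"ry": 0,"rz": 1.133,"gripper": 0}
    - {"dx": 562,"dy": 708,"dz": 48,"rx": 0,"ry": 0,"rz": 1.133,"gripper": 0}
    - {"dx": 562,"dy": 708,"dz": 48,"rx": 0,"ry": 0,"rz": 1.133,"gripper": 0}
    - {"dx": 562,"dy": 708,"dz": 48,"rx": 0,"ry": 0,"rz": 1.133,"gripper": 0}

```text
t: 0.92
eef_pos: [0.3259, 0.3321, 0.2325]
ee_rot: [-3.141, 0.0, -1.258]
force: [2.1, 0.0, 1.0]
width: 0.0876
gripper_force: 0.0
```

Run:
```python
from h import *
go(.522,-.212,.2,-1.46)
```

```text
t 0.92 pos [0.3259 0.3321 0.2325] rot [-3.141  0.    -1.258] q [ 1.22  0.02 -0.46  0.   -1.1  -0.91] w 0.0876
d [578.  -18.9  32.3] r [-0.     0.     0.202]
```

>>> jog_arm:
  targets:
    - {"dx": 578,"dy": -19,"dz": 32,"rx": 0,"ry": 0,"rz": 0.202,"gripper": 0}
    - {"dx": 578,"dy": -19,"dz": 32,"rx": 0,"ry": 0,"rz": 0.202,"gripper": 0}
    - {"dx": 578,"dy": -19,"dz": 32,"rx": 0,"ry": 0,"rz": 0.202,"gripper": 0}
    - {"dx": 578,"dy": -19,"dz": 32,"rx": 0,"ry": 0,"rz": 0.202,"gripper": 0}
    - {"dx": 578,"dy": -19,"dz": 32,"rx": 0,"ry": 0,"rz": 0.202,"gripper": 0}
    - {"dx": 578,"dy": -19,"dz": 32,"rx": 0,"ry": 0,"rz": 0.202,"gripper": 0}
    - {"dx": 578,"dy": -19,"dz": 32,"rx": 0,"ry": 0,"rz": 0.202,"gripper": 0}
    - {"dx": 578,"dy": -19,"dz": 32,"rx": 0,"ry": 0,"rz": 0.202,"gripper": 0}

```text
t: 1.58
eef_pos: [0.4406, 0.0197, 0.2145]
ee_rot: [-3.14, 0.001, -1.453]
force: [1.5, 0.5, 0.5]
width: 0.0876
gripper_force: 0.0
```

Run:
```python
from h import *
go(.522,-.212,.1,-1.46)
```

```text
t 1.58 pos [0.4406 0.0197 0.2145] rot [-3.140e+00  1.000e-03 -1.453e+00] q [ 0.49 -0.01 -0.53 -0.   -1.05 -0.38] w 0.0876
d [239.7 -53.5 114.5] r [-0.001  0.001  0.007]
```

>>> jog_arm:
  targets:
    - {"dx": 240,"dy": -53,"dz": 40,"rx": 0,"ry": 0,"rz": 0.007,"gripper": 0}
    - {"dx": 240,"dy": -53,"dz": 40,"rx": 0,"ry": 0,"rz": 0.007,"gripper": 0}
    - {"dx": 240,"dy": -53,"dz": 40,"rx": 0,"ry": 0,"rz": 0.007,"gripper": 0}
    - {"dx": 240,"dy": -53,"dz": 40,"rx": 0,"ry": 0,"rz": 0.007,"gripper": 0}
    - {"dx": 240,"dy": -53,"dz": 40,"rx": 0,"ry": 0,"rz": 0.007,"gripper": 0}
    - {"dx": 240,"dy": -53,"dz": 40,"rx": 0,"ry": 0,"rz": 0.007,"gripper": 0}
    - {"dx": 240,"dy": -53,"dz": 40,"rx": 0,"ry": 0,"rz": 0.007,"gripper": 0}
    - {"dx": 240,"dy": -53,"dz": 40,"rx": 0,"ry": 0,"rz": 0.007,"gripper": 0}

```text
t: 2.25
eef_pos: [0.5207, -0.2126, 0.1728]
ee_rot: [3.139, 0.0, -1.465]
force: [0.2, 0.2, 0.7]
width: 0.0876
gripper_force: 0.0
```

Run:
```python
from h import *
go(.522,-.212,.056,-1.46)
```

```text
t 2.25 pos [ 0.5207 -0.2126  0.1728] rot [ 3.139  0.    -1.465] q [-0.04  0.24 -0.34 -0.   -0.99  0.15] w 0.0876
d [ -0.4  -1.7 116.8] r [ 0.002  0.    -0.005]
```

>>> jog_arm:
  targets:
    - {"dx": 0,"dy": -1,"dz": 40,"rx": 0,"ry": 0,"rz": 0,"gripper": 0}
    - {"dx": 0,"dy": -1,"dz": 75,"rx": 0,"ry": 0,"rz": 0,"gripper": 0}
    - {"dx": 0,"dy": -1,"dz": 95,"rx": 0,"ry": 0,"rz": 0,"gripper": 0}
    - {"dx": 0,"dy": -1,"dz": 110,"rx": 0,"ry": 0,"rz": 0,"gripper": 0}
    - {"dx": 0,"dy": -1,"dz": 115,"rx": 0,"ry": 0,"rz": 0,"gripper": 0}
    - {"dx": 0,"dy": -1,"dz": 115,"rx": 0,"ry": 0,"rz": 0,"gripper": 0}
    - {"dx": 0,"dy": -1,"dz": 115,"rx": 0,"ry": 0,"rz": 0,"gripper": 0.3}
    - {"dx": 0,"dy": -1,"dz": 115,"rx": 0,"ry": 0,"rz": 0,"gripper": 0.6}
  force: 25

```text
t: 2.92
eef_pos: [0.5231, -0.2101, 0.0606]
ee_rot: [-3.139, -0.001, -1.46]
force: [0.5, -0.9, 0.2]
width: 0.0791
gripper_force: 0.0
```

>>> jog_arm:
  targets:
    - {"dx": 0,"dy": 0,"dz": 0,"rx": 0,"ry": 0,"rz": 0,"gripper": 0.6}
    - {"dx": 0,"dy": 0,"dz": 0,"rx": 0,"ry": 0,"rz": 0,"gripper": 0.6}
    - {"dx": 0,"dy": 0,"dz": 0,"rx": 0,"ry": 0,"rz": 0,"gripper": 0.6}
    - {"dx": 0,"dy": 0,"dz": 0,"rx": 0,"ry": 0,"rz": 0,"gripper": 0.6}
    - {"dx": 0,"dy": 0,"dz": 0,"rx": 0,"ry": 0,"rz": 0,"gripper": 0.6}
    - {"dx": 0,"dy": 0,"dz": 0,"rx": 0,"ry": 0,"rz": 0,"gripper": 0.6}
    - {"dx": 0,"dy": 0,"dz": 0,"rx": 0,"ry": 0,"rz": 0,"gripper": 0.6}
    - {"dx": 0,"dy": 0,"dz": 0,"rx": 0,"ry": 0,"rz": 0,"gripper": 0.6}

```text
t: 3.58
eef_pos: [0.5199, -0.2106, 0.0594]
ee_rot: [3.138, 0.0, -1.461]
force: [-6.3, -0.4, 7.3]
width: 0.0558
gripper_force: 25.0
```

Run:
```python
from h import *
s=st(); print(s['force'],s['moment'],s['gripper_force'])
```

```text
t 3.58 pos [ 0.5199 -0.2106  0.0594] rot [ 3.138  0.    -1.461] q [-0.04  0.37 -0.47  0.   -0.74  0.15] w 0.0558
[-6.27500313 -0.35390069  7.32745275] [0.16700414 2.52387162 0.14848917] 24.962781965732574
```

>>> jog_arm:
  targets:
    - {"dx": 0,"dy": 2,"dz": 0,"rx": 0,"ry": 0,"rz": -0.05,"gripper": 0.6}
    - {"dx": 0,"dy": 2,"dz": 0,"rx": 0,"ry": 0,"rz": -0.15,"gripper": 0.6}
    - {"dx": 0,"dy": 2,"dz": 0,"rx": 0,"ry": 0,"rz": -0.25,"gripper": 0.6}
    - {"dx": 0,"dy": 2,"dz": 0,"rx": 0,"ry": 0,"rz": -0.35,"gripper": 0.6}
    - {"dx": 0,"dy": 2,"dz": 0,"rx": 0,"ry": 0,"rz": -0.45,"gripper": 0.6}
    - {"dx": 0,"dy": 2,"dz": 0,"rx": 0,"ry": 0,"rz": -0.55,"gripper": 0.6}
    - {"dx": 0,"dy": 2,"dz": 0,"rx": 0,"ry": 0,"rz": -0.65,"gripper": 0.6}
    - {"dx": 0,"dy": 2,"dz": 0,"rx": 0,"ry": 0,"rz": -0.75,"gripper": 0.6}

```text
t: 4.25
eef_pos: [0.5181, -0.2116, 0.0594]
ee_rot: [3.139, 0.002, -0.706]
force: [-6.0, -6.4, 4.7]
width: 0.056
gripper_force: 24.9
```

>>> jog_arm:
  targets:
    - {"dx": 0,"dy": 0,"dz": 0,"rx": 0,"ry": 0,"rz": -0.12,"gripper": 0.6}
    - {"dx": 0,"dy": 0,"dz": 0,"rx": 0,"ry": 0,"rz": -0.24,"gripper": 0.6}
    - {"dx": 0,"dy": 0,"dz": 0,"rx": 0,"ry": 0,"rz": -0.36,"gripper": 0.6}
    - {"dx": 0,"dy": 0,"dz": 0,"rx": 0,"ry": 0,"rz": -0.48,"gripper": 0.6}
    - {"dx": 0,"dy": 0,"dz": 0,"rx": 0,"ry": 0,"rz": -0.6,"gripper": 0.6}
    - {"dx": 0,"dy": 0,"dz": 0,"rx": 0,"ry": 0,"rz": -0.72,"gripper": 0.6}
    - {"dx": 0,"dy": 0,"dz": 0,"rx": 0,"ry": 0,"rz": -0.82,"gripper": 0.6}
    - {"dx": 0,"dy": 0,"dz": 0,"rx": 0,"ry": 0,"rz": -0.82,"gripper": 0.6}

```text
t: 4.92
eef_pos: [0.5175, -0.2136, 0.0594]
ee_rot: [3.139, 0.005, 0.115]
force: [-6.7, -17.8, 4.3]
width: 0.0555
gripper_force: 25.0
```

Run:
```python
from h import *
s=st(); print(s['force'],s['moment'],s['gripper_force'])
```

```text
t 4.92 pos [ 0.5175 -0.2136  0.0594] rot [3.139 0.005 0.115] q [-0.04  0.37 -0.47  0.   -0.74  1.72] w 0.0555
[ -6.74328742 -17.78100083   4.30287498] [-7.30829419  2.4844036   0.16877139] 24.95686948299408
```

The nut turned 1.58 rad. Now I release, rise and align with the wing.

>>> jog_arm:
  targets:
    - {"dx": 0,"dy": 0,"dz": 0,"rx": 0,"ry": 0,"rz": 0,"gripper": 0}
    - {"dx": 0,"dy": 0,"dz": 0,"rx": 0,"ry": 0,"rz": 0,"gripper": 0}
    - {"dx": 0,"dy": 0,"dz": 0,"rx": 0,"ry": 0,"rz": 0,"gripper": 0}
    - {"dx": 0,"dy": 0,"dz": -10,"rx": 0,"ry": 0,"rz": 0,"gripper": 0}
    - {"dx": 0,"dy": 0,"dz": -40,"rx": 0,"ry": 0,"rz": 0,"gripper": 0}
    - {"dx": 0,"dy": 0,"dz": -60,"rx": 0,"ry": 0,"rz": 0.12,"gripper": 0}
    - {"dx": 0,"dy": 0,"dz": -60,"rx": 0,"ry": 0,"rz": 0.24,"gripper": 0}
    - {"dx": 0,"dy": 0,"dz": -60,"rx": 0,"ry": 0,"rz": 0.36,"gripper": 0}

```text
t: 5.58
eef_pos: [0.5216, -0.2103, 0.1218]
ee_rot: [-3.141, -0.004, -0.256]
force: [0.3, -0.1, 0.3]
width: 0.0873
gripper_force: 0.0
```

>>> jog_arm:
  targets:
    - {"dx": 0,"dy": 0,"dz": 0,"rx": 0,"ry": 0,"rz": 1.6,"gripper": 0.3}
    - {"dx": 0,"dy": 0,"dz": 0,"rx": 0,"ry": 0,"rz": 1.6,"gripper": 0.3}
    - {"dx": 0,"dy": 0,"dz": 0,"rx": 0,"ry": 0,"rz": 1.6,"gripper": 0.3}
    - {"dx": 0,"dy": 0,"dz": 0,"rx": 0,"ry": 0,"rz": 1.6,"gripper": 0.3}
    - {"dx": 0,"dy": 0,"dz": 0,"rx": 0,"ry": 0,"rz": 1.6,"gripper": 0.3}
    - {"dx": 0,"dy": 0,"dz": 0,"rx": 0,"ry": 0,"rz": 1.6,"gripper": 0.3}
    - {"dx": 0,"dy": 0,"dz": 0,"rx": 0,"ry": 0,"rz": 1.6,"gripper": 0.3}
    - {"dx": 0,"dy": 0,"dz": 0,"rx": 0,"ry": 0,"rz": 1.6,"gripper": 0.3}

```text
t: 6.25
eef_pos: [0.5206, -0.2102, 0.1201]
ee_rot: [-3.141, -0.0, -1.256]
force: [-0.6, -0.9, 0.2]
width: 0.0614
gripper_force: 0.0
```

Run:
```python
from h import *
go(.5195,-.214,.079,-1.862)
```

```text
t 6.25 pos [ 0.5206 -0.2102  0.1201] rot [-3.141 -0.    -1.256] q [-0.04  0.29 -0.41 -0.   -0.87  0.35] w 0.0614
d [ 3.2  2.2 41.1] r [-0.001  0.     0.606]
```

>>> jog_arm:
  targets:
    - {"dx": 3,"dy": 2,"dz": 0,"rx": 0,"ry": 0,"rz": 0.606,"gripper": 0.4}
    - {"dx": 3,"dy": 2,"dz": 0,"rx": 0,"ry": 0,"rz": 0.606,"gripper": 0.4}
    - {"dx": 3,"dy": 2,"dz": 0,"rx": 0,"ry": 0,"rz": 0.606,"gripper": 0.4}
    - {"dx": 3,"dy": 2,"dz": 10,"rx": 0,"ry": 0,"rz": 0.606,"gripper": 0.4}
    - {"dx": 3,"dy": 2,"dz": 20,"rx": 0,"ry": 0,"rz": 0.606,"gripper": 0.4}
    - {"dx": 3,"dy": 2,"dz": 35,"rx": 0,"ry": 0,"rz": 0.606,"gripper": 0.4}
    - {"dx": 3,"dy": 2,"dz": 40,"rx": 0,"ry": 0,"rz": 0.606,"gripper": 0.4}
    - {"dx": 3,"dy": 2,"dz": 40,"rx": 0,"ry": 0,"rz": 0.606,"gripper": 0.4}

```text
t: 6.92
eef_pos: [0.5186, -0.2137, 0.0785]
ee_rot: [3.14, -0.0, -1.856]
force: [-0.5, -0.1, 0.4]
width: 0.0527
gripper_force: 0.0
```

>>> jog_arm:
  targets:
    - {"dx": 0,"dy": 0,"dz": 0,"rx": 0,"ry": 0,"rz": 0,"gripper": 0.5}
    - {"dx": 0,"dy": 0,"dz": 0,"rx": 0,"ry": 0,"rz": 0,"gripper": 0.6}
    - {"dx": 0,"dy": 0,"dz": 0,"rx": 0,"ry": 0,"rz": 0,"gripper": 0.7}
    - {"dx": 0,"dy": 0,"dz": 0,"rx": 0,"ry": 0,"rz": 0,"gripper": 0.8}
    - {"dx": 0,"dy": 0,"dz": 0,"rx": 0,"ry": 0,"rz": 0,"gripper": 0.9}
    - {"dx": 0,"dy": 0,"dz": 0,"rx": 0,"ry": 0,"rz": 0,"gripper": 0.95}
    - {"dx": 0,"dy": 0,"dz": 0,"rx": 0,"ry": 0,"rz": 0,"gripper": 0.95}
    - {"dx": 0,"dy": 0,"dz": 0,"rx": 0,"ry": 0,"rz": 0,"gripper": 0.95}
  force: 20

```text
t: 7.58
eef_pos: [0.5198, -0.2142, 0.0794]
ee_rot: [-3.14, 0.0, -1.856]
force: [2.2, -1.1, -0.3]
width: 0.0137
gripper_force: 20.0
```

Run:
```python
from h import *
s=st(); print(s['force'],s['moment'],s['gripper_force'])
```

```text
t 7.58 pos [ 0.5198 -0.2142  0.0794] rot [-3.14   0.    -1.856] q [-0.04  0.34 -0.45  0.   -0.78 -0.24] w 0.0137
[ 2.21520072 -1.13831827 -0.29286765] [-0.3280006  -0.804971    0.06707411] 19.996413588523865
```

>>> jog_arm:
  targets:
    - {"dx": 0,"dy": 0,"dz": 0,"rx": 0,"ry": 0,"rz": -0.06,"gripper": 0.95}
    - {"dx": 0,"dy": 0,"dz": 0,"rx": 0,"ry": 0,"rz": -0.18,"gripper": 0.95}
    - {"dx": 0,"dy": 0,"dz": 0,"rx": 0,"ry": 0,"rz": -0.3,"gripper": 0.95}
    - {"dx": 0,"dy": 0,"dz": 0,"rx": 0,"ry": 0,"rz": -0.42,"gripper": 0.95}
    - {"dx": 0,"dy": 0,"dz": 0,"rx": 0,"ry": 0,"rz": -0.54,"gripper": 0.95}
    - {"dx": 0,"dy": 0,"dz": 0,"rx": 0,"ry": 0,"rz": -0.66,"gripper": 0.95}
    - {"dx": 0,"dy": 0,"dz": 0,"rx": 0,"ry": 0,"rz": -0.78,"gripper": 0.95}
    - {"dx": 0,"dy": 0,"dz": -1,"rx": 0,"ry": 0,"rz": -0.9,"gripper": 0.95}

```text
t: 8.25
eef_pos: [0.5204, -0.2141, 0.0807]
ee_rot: [-3.14, -0.002, -0.951]
force: [5.6, -1.7, -7.9]
width: 0.0138
gripper_force: 20.0
```

>>> jog_arm:
  targets:
    - {"dx": 0,"dy": 0,"dz": 0,"rx": 0,"ry": 0,"rz": -0.12,"gripper": 0.95}
    - {"dx": 0,"dy": 0,"dz": 0,"rx": 0,"ry": 0,"rz": -0.24,"gripper": 0.95}
    - {"dx": 0,"dy": 0,"dz": 0,"rx": 0,"ry": 0,"rz": -0.36,"gripper": 0.95}
    - {"dx": 0,"dy": 0,"dz": 0,"rx": 0,"ry": 0,"rz": -0.48,"gripper": 0.95}
    - {"dx": 0,"dy": 0,"dz": -1,"rx": 0,"ry": 0,"rz": -0.6,"gripper": 0.95}
    - {"dx": 0,"dy": 0,"dz": -1,"rx": 0,"ry": 0,"rz": -0.72,"gripper": 0.95}
    - {"dx": 0,"dy": 0,"dz": -1,"rx": 0,"ry": 0,"rz": -0.84,"gripper": 0.95}
    - {"dx": 0,"dy": 0,"dz": -1,"rx": 0,"ry": 0,"rz": -0.94,"gripper": 0.95}

```text
t: 8.92
eef_pos: [0.5208, -0.2137, 0.0818]
ee_rot: [-3.141, -0.003, -0.01]
force: [3.5, 3.2, 2.5]
width: 0.0141
gripper_force: 20.0
```

Run:
```python
from h import *
s=st(); print(s['force'],s['moment'],s['gripper_force'])
```

```text
t 8.92 pos [ 0.5208 -0.2137  0.0818] rot [-3.141e+00 -3.000e-03 -1.000e-02] q [-0.04  0.34 -0.45 -0.   -0.78  1.6 ] w 0.0141
[3.50786521 3.15854964 2.49736016] [ 1.23459785 -1.17705411 -0.09095712] 20.006127655506134
```

>>> jog_arm:
  targets:
    - {"dx": 0,"dy": 0,"dz": 0,"rx": 0,"ry": 0,"rz": -0.06,"gripper": 0.95}
    - {"dx": 0,"dy": 0,"dz": 0,"rx": 0,"ry": 0,"rz": -0.12,"gripper": 0.95}
    - {"dx": 0,"dy": 0,"dz": 0,"rx": 0,"ry": 0,"rz": -0.12,"gripper": 0.95}
    - {"dx": 0,"dy": 0,"dz": 0,"rx": 0,"ry": 0,"rz": -0.12,"gripper": 0.95}
    - {"dx": 0,"dy": 0,"dz": 0,"rx": 0,"ry": 0,"rz": -0.12,"gripper": 0.6}
    - {"dx": 0,"dy": 0,"dz": 0,"rx": 0,"ry": 0,"rz": -0.12,"gripper": 0.3}
    - {"dx": 0,"dy": 0,"dz": 0,"rx": 0,"ry": 0,"rz": -0.12,"gripper": 0}
    - {"dx": 0,"dy": 0,"dz": 0,"rx": 0,"ry": 0,"rz": -0.12,"gripper": 0}

```text
t: 9.58
eef_pos: [0.5189, -0.2143, 0.0812]
ee_rot: [3.141, 0.0, 0.103]
force: [0.0, 0.1, 0.6]
width: 0.0351
gripper_force: 0.0
```

>>> jog_arm:
  targets:
    - {"dx": 0,"dy": 0,"dz": -20,"rx": 0,"ry": 0,"rz": 0,"gripper": 0}
    - {"dx": 0,"dy": 0,"dz": -60,"rx": 0,"ry": 0,"rz": 0,"gripper": 0}
    - {"dx": -40,"dy": 0,"dz": -90,"rx": 0,"ry": 0,"rz": 0,"gripper": 0}
    - {"dx": -80,"dy": 0,"dz": -90,"rx": 0,"ry": 0,"rz": 0,"gripper": 0}
    - {"dx": -120,"dy": 0,"dz": -90,"rx": 0,"ry": 0,"rz": 0,"gripper": 0}
    - {"dx": -120,"dy": 0,"dz": -90,"rx": 0,"ry": 0,"rz": 0,"gripper": 0}
    - {"dx": -120,"dy": 0,"dz": -90,"rx": 0,"ry": 0,"rz": 0,"gripper": 0}
    - {"dx": -120,"dy": 0,"dz": -90,"rx": 0,"ry": 0,"rz": 0,"gripper": 0}

```text
t: 10.25
eef_pos: [0.3991, -0.2265, 0.1712]
ee_rot: [-3.141, -0.0, 0.102]
force: [-0.0, -0.4, -0.3]
width: 0.0856
gripper_force: 0.0
```

Run:
```python
from h import *
st(); f=grab('top'); k=f['frame'][175:235,360:425]; cv2.imwrite('pics/scr.png',cv2.resize(k[:,:,::-1],None,fx=8,fy=8,interpolation=cv2.INTER_CUBIC))
go(.5195,-.214,.13,.106)
```

```text
t 10.25 pos [ 0.3991 -0.2265  0.1712] rot [-3.141 -0.     0.102] q [-0.09  0.07 -0.56 -0.   -0.94  1.76] w 0.0856
t 10.3 pos [ 0.3999 -0.2265  0.1711] rot [-3.142  0.     0.103] q [-0.08  0.07 -0.56 -0.   -0.94  1.76] w 0.0866
d [ 1.203e+02 -1.000e-01  4.100e+01] r [-0.     0.    -0.003]
```

View pics/scr.png

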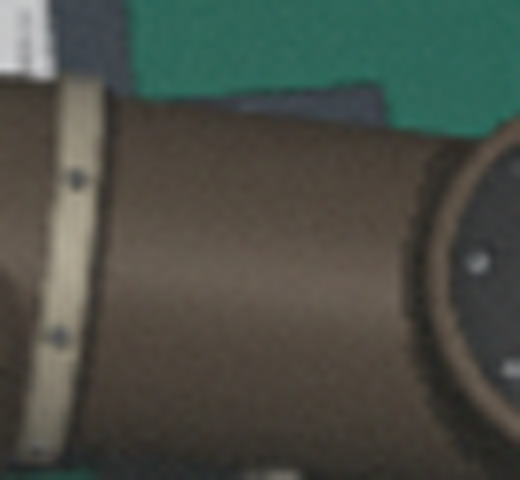

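The arm hides the stop, but the pads turned with the wing from -1.856 to +0.103, which matches the index direction. Next I go back to the nut to tighten it.

>>> jog_arm:
  targets:
    - {"dx": 120,"dy": 0,"dz": 0,"rx": 0,"ry": 0,"rz": -0.012,"gripper": 0}
    - {"dx": 120,"dy": 0,"dz": 0,"rx": 0,"ry": 0,"rz": -0.012,"gripper": 0}
    - {"dx": 120,"dy": 0,"dz": 0,"rx": 0,"ry": 0,"rz": -0.012,"gripper": 0}
    - {"dx": 120,"dy": 0,"dz": 30,"rx": 0,"ry": 0,"rz": -0.012,"gripper": 0}
    - {"dx": 120,"dy": 0,"dz": 60,"rx": 0,"ry": 0,"rz": -0.012,"gripper": 0}
    - {"dx": 120,"dy": 0,"dz": 90,"rx": 0,"ry": 0,"rz": -0.012,"gripper": 0}
    - {"dx": 120,"dy": 0,"dz": 108,"rx": 0,"ry": 0,"rz": -0.012,"gripper": 0}
    - {"dx": 120,"dy": 0,"dz": 112,"rx": 0,"ry": 0,"rz": -0.012,"gripper": 0}

```text
t: 10.97
eef_pos: [0.5173, -0.2135, 0.0544]
ee_rot: [-3.14, 0.008, 0.115]
force: [-0.2, -0.1, -0.5]
width: 0.0876
gripper_force: 0.0
```

>>> jog_arm:
  targets:
    - {"dx": 0,"dy": 0,"dz": 0,"rx": 0,"ry": 0,"rz": 0,"gripper": 0.2}
    - {"dx": 0,"dy": 0,"dz": 0,"rx": 0,"ry": 0,"rz": 0,"gripper": 0.6}
    - {"dx": 0,"dy": 0,"dz": 0,"rx": 0,"ry": 0,"rz": 0,"gripper": 0.6}
    - {"dx": 0,"dy": 0,"dz": 0,"rx": 0,"ry": 0,"rz": 0,"gripper": 0.6}
    - {"dx": 0,"dy": 0,"dz": 0,"rx": 0,"ry": 0,"rz": 0,"gripper": 0.6}
    - {"dx": 0,"dy": 0,"dz": 0,"rx": 0,"ry": 0,"rz": 0,"gripper": 0.6}
    - {"dx": 0,"dy": 0,"dz": 0,"rx": 0,"ry": 0,"rz": 0,"gripper": 0.6}
    - {"dx": 0,"dy": 0,"dz": 0,"rx": 0,"ry": 0,"rz": 0,"gripper": 0.6}
  force: 25

```text
t: 11.63
eef_pos: [0.5198, -0.2137, 0.0603]
ee_rot: [-3.142, -0.002, 0.116]
force: [-1.6, 4.8, 6.3]
width: 0.0554
gripper_force: 25.0
```

>>> jog_arm:
  targets:
    - {"dx": 0,"dy": 0,"dz": 0,"rx": 0,"ry": 0,"rz": 0.06,"gripper": 0.6}
    - {"dx": 0,"dy": 0,"dz": 0,"rx": 0,"ry": 0,"rz": 0.17,"gripper": 0.6}
    - {"dx": 0,"dy": 0,"dz": 0,"rx": 0,"ry": 0,"rz": 0.28,"gripper": 0.6}
    - {"dx": 0,"dy": 0,"dz": 0,"rx": 0,"ry": 0,"rz": 0.4,"gripper": 0.6}
    - {"dx": 0,"dy": 0,"dz": 0,"rx": 0,"ry": 0,"rz": 0.5,"gripper": 0.6}
    - {"dx": 0,"dy": 0,"dz": 0,"rx": 0,"ry": 0,"rz": 0.6,"gripper": 0.6}
    - {"dx": 0,"dy": 0,"dz": 0,"rx": 0,"ry": 0,"rz": 0.7,"gripper": 0.6}
    - {"dx": 0,"dy": 0,"dz": 0,"rx": 0,"ry": 0,"rz": 0.8,"gripper": 0.6}

```text
t: 12.3
eef_pos: [0.5198, -0.2134, 0.0602]
ee_rot: [-3.14, -0.001, -0.689]
force: [-1.2, 7.5, 6.7]
width: 0.0559
gripper_force: 25.0
```

Run:
```python
from h import *
s=st(); print(s['force'],s['moment'],s['gripper_force'])
```

```text
t 12.3 pos [ 0.5198 -0.2134  0.0602] rot [-3.14e+00 -1.00e-03 -6.89e-01] q [-0.04  0.37 -0.47 -0.   -0.73  0.92] w 0.0559
[-1.15114021  7.48561749  6.69167932] [2.68682473 0.43393705 0.18727456] 24.980808198451996
```

>>> jog_arm:
  targets:
    - {"dx": 0,"dy": 0,"dz": 0,"rx": 0,"ry": 0,"rz": 0.12,"gripper": 0.6}
    - {"dx": 0,"dy": 0,"dz": 0,"rx": 0,"ry": 0,"rz": 0.24,"gripper": 0.6}
    - {"dx": 0,"dy": 0,"dz": 0,"rx": 0,"ry": 0,"rz": 0.36,"gripper": 0.6}
    - {"dx": 0,"dy": 0,"dz": 0,"rx": 0,"ry": 0,"rz": 0.48,"gripper": 0.6}
    - {"dx": 0,"dy": 0,"dz": 0,"rx": 0,"ry": 0,"rz": 0.6,"gripper": 0.6}
    - {"dx": 0,"dy": 0,"dz": 0,"rx": 0,"ry": 0,"rz": 0.7,"gripper": 0.6}
    - {"dx": 0,"dy": 0,"dz": 0,"rx": 0,"ry": 0,"rz": 0.76,"gripper": 0.6}
    - {"dx": 0,"dy": 0,"dz": 0,"rx": 0,"ry": 0,"rz": 0.8,"gripper": 0.6}

```text
t: 12.97
eef_pos: [0.5201, -0.2133, 0.0602]
ee_rot: [-3.139, 0.0, -1.487]
force: [1.7, 5.4, 5.3]
width: 0.056
gripper_force: 25.5
```

>>> jog_arm:
  targets:
    - {"dx": 0,"dy": 0,"dz": 0,"rx": 0,"ry": 0,"rz": 0,"gripper": 0.6}
    - {"dx": 0,"dy": 0,"dz": 0,"rx": 0,"ry": 0,"rz": 0,"gripper": 0.6}
    - {"dx": 0,"dy": 0,"dz": 0,"rx": 0,"ry": 0,"rz": 0,"gripper": 0.6}
    - {"dx": 0,"dy": 0,"dz": 0,"rx": 0,"ry": 0,"rz": 0,"gripper": 0.6}
    - {"dx": 0,"dy": 0,"dz": 0,"rx": 0,"ry": 0,"rz": 0,"gripper": 0}
    - {"dx": 0,"dy": 0,"dz": 0,"rx": 0,"ry": 0,"rz": 0,"gripper": 0}
    - {"dx": 0,"dy": 0,"dz": 0,"rx": 0,"ry": 0,"rz": 0,"gripper": 0}
    - {"dx": 0,"dy": 0,"dz": 0,"rx": 0,"ry": 0,"rz": 0,"gripper": 0}

```text
t: 13.63
eef_pos: [0.519, -0.2142, 0.0591]
ee_rot: [3.142, -0.0, -1.485]
force: [-0.4, 0.1, -0.5]
width: 0.0771
gripper_force: 0.0
```

>>> jog_arm:
  targets:
    - {"dx": 0,"dy": 0,"dz": -10,"rx": 0,"ry": 0,"rz": 0,"gripper": 0}
    - {"dx": 0,"dy": 0,"dz": -40,"rx": 0,"ry": 0,"rz": 0,"gripper": 0}
    - {"dx": 0,"dy": 0,"dz": -80,"rx": 0,"ry": 0,"rz": 0,"gripper": 0}
    - {"dx": 0,"dy": 0,"dz": -90,"rx": 0,"ry": 0,"rz": 0,"gripper": 0}
    - {"dx": 40,"dy": 0,"dz": -90,"rx": 0,"ry": 0,"rz": 0,"gripper": 0}
    - {"dx": 80,"dy": 0,"dz": -90,"rx": 0,"ry": 0,"rz": 0,"gripper": 0}
    - {"dx": 120,"dy": 0,"dz": -90,"rx": 0,"ry": 0,"rz": 0,"gripper": 0}
    - {"dx": 150,"dy": 0,"dz": -90,"rx": 0,"ry": 0,"rz": 0,"gripper": 0}

```text
t: 14.3
eef_pos: [0.5322, -0.3662, 0.1503]
ee_rot: [-3.14, -0.001, -1.485]
force: [1.4, 0.4, -0.6]
width: 0.0877
gripper_force: 0.0
```

Run:
```python
from h import *
st(); f=grab('top'); k=f['frame'][165:235,360:460]; cv2.imwrite('pics/scr2.png',cv2.resize(k[:,:,::-1],None,fx=7,fy=7,interpolation=cv2.INTER_CUBIC))
go(.505,-.3795,.15,.03)
```

```text
t 14.3 pos [ 0.5322 -0.3662  0.1503] rot [-3.140e+00 -1.000e-03 -1.485e+00] q [-0.3   0.38 -0.18  0.   -1.    0.39] w 0.0877
t 14.35 pos [ 0.5323 -0.3701  0.1497] rot [-3.141e+00 -2.000e-03 -1.487e+00] q [-0.31  0.39 -0.18  0.   -1.    0.39] w 0.0878
d [ 7.1 28.  -0.3] r [ 1.000e-03 -2.000e-03 -1.517e+00]
```

View pics/scr2.png

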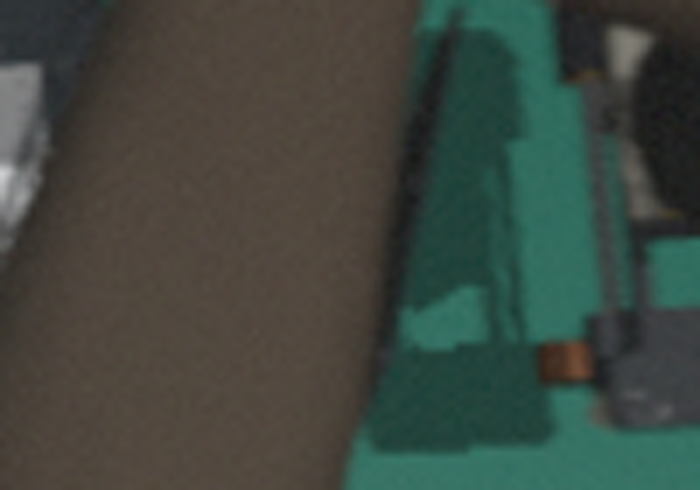

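The arm hides the stop again, and the nut came back to its starting yaw. I go to the first bar at (0.504,-0.381).

>>> jog_arm:
  targets:
    - {"dx": 8,"dy": 29,"dz": 0,"rx": 0,"ry": 0,"rz": -0.12,"gripper": 0}
    - {"dx": 8,"dy": 29,"dz": 0,"rx": 0,"ry": 0,"rz": -0.24,"gripper": 0}
    - {"dx": 8,"dy": 29,"dz": 0,"rx": 0,"ry": 0,"rz": -0.36,"gripper": 0}
    - {"dx": 8,"dy": 29,"dz": 0,"rx": 0,"ry": 0,"rz": -0.48,"gripper": 0}
    - {"dx": 8,"dy": 29,"dz": 0,"rx": 0,"ry": 0,"rz": -0.6,"gripper": 0}
    - {"dx": 8,"dy": 29,"dz": 0,"rx": 0,"ry": 0,"rz": -0.72,"gripper": 0}
    - {"dx": 8,"dy": 29,"dz": 0,"rx": 0,"ry": 0,"rz": -0.84,"gripper": 0}
    - {"dx": 8,"dy": 29,"dz": 0,"rx": 0,"ry": 0,"rz": -0.96,"gripper": 0}

```text
t: 15.02
eef_pos: [0.5037, -0.3741, 0.1499]
ee_rot: [3.142, -0.001, -0.519]
force: [0.4, -0.1, -0.1]
width: 0.0875
gripper_force: 0.0
```

>>> jog_arm:
  targets:
    - {"dx": 0,"dy": 0,"dz": 0,"rx": 0,"ry": 0,"rz": -0.12,"gripper": 0}
    - {"dx": 0,"dy": 0,"dz": 0,"rx": 0,"ry": 0,"rz": -0.24,"gripper": 0}
    - {"dx": 0,"dy": 0,"dz": 0,"rx": 0,"ry": 0,"rz": -0.36,"gripper": 0}
    - {"dx": 0,"dy": 0,"dz": 0,"rx": 0,"ry": 0,"rz": -0.48,"gripper": 0}
    - {"dx": 0,"dy": 0,"dz": 20,"rx": 0,"ry": 0,"rz": -0.557,"gripper": 0}
    - {"dx": 0,"dy": 0,"dz": 50,"rx": 0,"ry": 0,"rz": -0.557,"gripper": 0}
    - {"dx": 0,"dy": 0,"dz": 70,"rx": 0,"ry": 0,"rz": -0.557,"gripper": 0}
    - {"dx": 0,"dy": 0,"dz": 70,"rx": 0,"ry": 0,"rz": -0.557,"gripper": 0}

```text
t: 15.68
eef_pos: [0.5012, -0.3729, 0.0754]
ee_rot: [-3.138, 0.006, 0.031]
force: [-0.3, 1.9, -0.8]
width: 0.0876
gripper_force: 0.0
```

Run:
```python
from h import *
go(.504,-.381,.031,.03)
```

```text
t 15.68 pos [ 0.5012 -0.3729  0.0754] rot [-3.138  0.006  0.031] q [-0.33  0.44 -0.3  -0.   -0.84  1.93] w 0.0876
d [ 2.8  8.4 44.4] r [-0.003  0.006  0.001]
```

>>> jog_arm:
  targets:
    - {"dx": 1,"dy": 7,"dz": 20,"rx": 0,"ry": 0,"rz": 0,"gripper": 0}
    - {"dx": 1,"dy": 7,"dz": 40,"rx": 0,"ry": 0,"rz": 0,"gripper": 0}
    - {"dx": 1,"dy": 7,"dz": 48,"rx": 0,"ry": 0,"rz": 0,"gripper": 0}
    - {"dx": 1,"dy": 7,"dz": 48,"rx": 0,"ry": 0,"rz": 0,"gripper": 0}
    - {"dx": 1,"dy": 7,"dz": 48,"rx": 0,"ry": 0,"rz": 0,"gripper": 0.3}
    - {"dx": 1,"dy": 7,"dz": 48,"rx": 0,"ry": 0,"rz": 0,"gripper": 0.6}
    - {"dx": 1,"dy": 7,"dz": 48,"rx": 0,"ry": 0,"rz": 0,"gripper": 0.6}
    - {"dx": 1,"dy": 7,"dz": 48,"rx": 0,"ry": 0,"rz": 0,"gripper": 0.6}
  force: 20

```text
t: 16.35
eef_pos: [0.5057, -0.3811, 0.0324]
ee_rot: [3.141, -0.002, 0.033]
force: [-0.4, -0.6, 0.5]
width: 0.0665
gripper_force: 0.0
```

>>> jog_arm:
  targets:
    - {"dx": 0,"dy": 0,"dz": 0,"rx": 0,"ry": 0,"rz": 0,"gripper": 0.6}
    - {"dx": 0,"dy": 0,"dz": 0,"rx": 0,"ry": 0,"rz": 0,"gripper": 0.6}
    - {"dx": 0,"dy": 0,"dz": 0,"rx": 0,"ry": 0,"rz": 0,"gripper": 0.6}
    - {"dx": 0,"dy": 0,"dz": 0,"rx": 0,"ry": 0,"rz": 0,"gripper": 0.6}
    - {"dx": 0,"dy": 0,"dz": -10,"rx": 0,"ry": 0,"rz": 0,"gripper": 0.6}
    - {"dx": 0,"dy": 0,"dz": -40,"rx": 0,"ry": 0,"rz": 0,"gripper": 0.6}
    - {"dx": 0,"dy": 0,"dz": -80,"rx": 0,"ry": 0,"rz": 0,"gripper": 0.6}
    - {"dx": 0,"dy": 0,"dz": -110,"rx": 0,"ry": 0,"rz": 0,"gripper": 0.6}

```text
t: 17.02
eef_pos: [0.5051, -0.3812, 0.1437]
ee_rot: [3.141, -0.0, 0.032]
force: [1.7, -0.4, 0.0]
width: 0.0558
gripper_force: 20.0
```

```bash
sed -i 's/^PO=.*//; s/PO=np.array(\[.5535,-.0928\])/PO=np.array([.5515,-.0948])/' h.py
python3 - <<'E'
from h import *
go(*pw(-.04,0,.14),.11)
f=grab('top'); k=f['frame'][160:225,350:430]; cv2.imwrite('pics/scr3.png',cv2.resize(k[:,:,::-1],None,fx=8,fy=8,interpolation=cv2.INTER_CUBIC))
E
```

```text
t 17.02 pos [ 0.5051 -0.3812  0.1437] rot [ 3.141 -0.     0.032] q [-0.34  0.37 -0.22  0.   -0.98  1.94] w 0.0558
d [  15.8 -281.6    3.6] r [ 0.001 -0.    -0.078]
```

View pics/scr3.png

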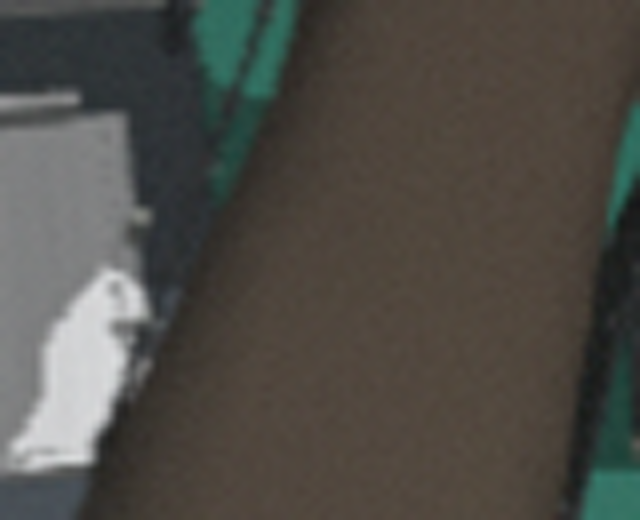

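The bar is held (55.8 mm) while the stop is still hidden. I carry the bar to the nest at x=-40.

>>> jog_arm:
  targets:
    - {"dx": 16,"dy": -40,"dz": 0,"rx": 0,"ry": 0,"rz": -0.078,"gripper": 0.6}
    - {"dx": 16,"dy": -80,"dz": 0,"rx": 0,"ry": 0,"rz": -0.078,"gripper": 0.6}
    - {"dx": 16,"dy": -120,"dz": 0,"rx": 0,"ry": 0,"rz": -0.078,"gripper": 0.6}
    - {"dx": 16,"dy": -160,"dz": 0,"rx": 0,"ry": 0,"rz": -0.078,"gripper": 0.6}
    - {"dx": 16,"dy": -200,"dz": 0,"rx": 0,"ry": 0,"rz": -0.078,"gripper": 0.6}
    - {"dx": 16,"dy": -240,"dz": 0,"rx": 0,"ry": 0,"rz": -0.078,"gripper": 0.6}
    - {"dx": 16,"dy": -270,"dz": 0,"rx": 0,"ry": 0,"rz": -0.078,"gripper": 0.6}
    - {"dx": 16,"dy": -281.6,"dz": 0,"rx": 0,"ry": 0,"rz": -0.078,"gripper": 0.6}

```text
t: 17.73
eef_pos: [0.5116, -0.0958, 0.1418]
ee_rot: [-3.141, -0.001, 0.113]
force: [0.4, 0.3, 1.0]
width: 0.0558
gripper_force: 20.0
```

>>> jog_arm:
  targets:
    - {"dx": 0,"dy": 0,"dz": 0,"rx": 0,"ry": 0,"rz": 0,"gripper": 0.6}
    - {"dx": 0,"dy": 0,"dz": 0,"rx": 0,"ry": 0,"rz": 0,"gripper": 0.6}
    - {"dx": 0,"dy": 0,"dz": 0,"rx": 0,"ry": 0,"rz": 0,"gripper": 0.6}
    - {"dx": 0,"dy": 0,"dz": 0,"rx": 0,"ry": 0,"rz": 0,"gripper": 0.6}
    - {"dx": 0,"dy": 0,"dz": 0,"rx": 0,"ry": 0,"rz": 0,"gripper": 0.6}
    - {"dx": 0,"dy": 0,"dz": 0,"rx": 0,"ry": 0,"rz": 0,"gripper": 0.6}
    - {"dx": 0,"dy": 0,"dz": 0,"rx": 0,"ry": 0,"rz": 0,"gripper": 0.6}
    - {"dx": 0,"dy": 0,"dz": 0,"rx": 0,"ry": 0,"rz": 0,"gripper": 0.6}

```text
t: 18.4
eef_pos: [0.5118, -0.0994, 0.141]
ee_rot: [3.142, 0.0, 0.109]
force: [-0.4, 0.2, -0.1]
width: 0.0558
gripper_force: 20.0
```

Run:
```python
from h import *
s=st()
go(*pw(-.04,0,.063),.11,s)
f=grab('scene'); k=f['frame'][130:215,250:360]; cv2.imwrite('pics/s4.png',cv2.resize(k[:,:,::-1],None,fx=7,fy=7,interpolation=cv2.INTER_CUBIC))
```

```text
t 18.4 pos [ 0.5118 -0.0994  0.141 ] rot [3.142 0.    0.109] q [ 0.18  0.21 -0.47 -0.   -0.89  1.5 ] w 0.0558
d [-0.1 -0.3 78. ] r [ 0.     0.    -0.001]
```

View pics/s4.png

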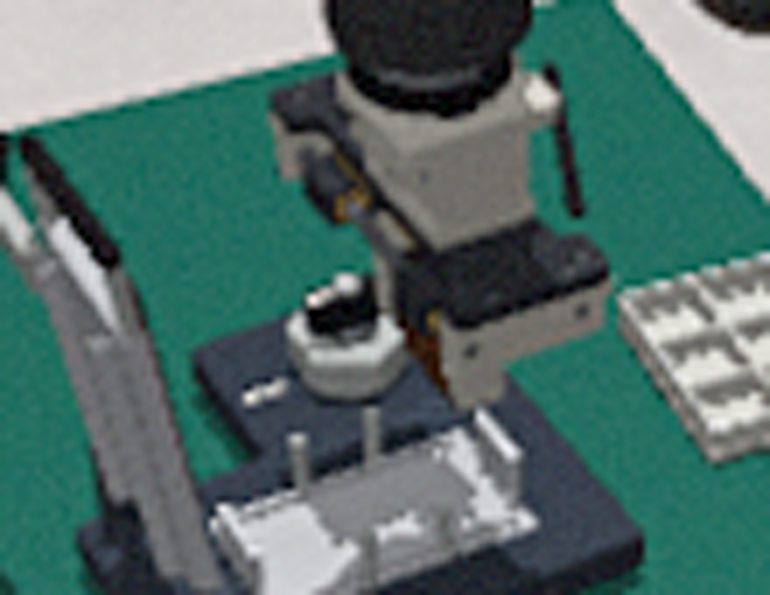

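The wing's white nose points at the index line and the nut is seated. Lowering the bar now.

>>> jog_arm:
  targets:
    - {"dx": 0,"dy": 0,"dz": 30,"rx": 0,"ry": 0,"rz": 0,"gripper": 0.6}
    - {"dx": 0,"dy": 0,"dz": 55,"rx": 0,"ry": 0,"rz": 0,"gripper": 0.6}
    - {"dx": 0,"dy": 0,"dz": 68,"rx": 0,"ry": 0,"rz": 0,"gripper": 0.6}
    - {"dx": 0,"dy": 0,"dz": 74,"rx": 0,"ry": 0,"rz": 0,"gripper": 0.6}
    - {"dx": 0,"dy": 0,"dz": 77.5,"rx": 0,"ry": 0,"rz": 0,"gripper": 0.6}
    - {"dx": 0,"dy": 0,"dz": 77.5,"rx": 0,"ry": 0,"rz": 0,"gripper": 0.6}
    - {"dx": 0,"dy": 0,"dz": 77.5,"rx": 0,"ry": 0,"rz": 0,"gripper": 0.6}
    - {"dx": 0,"dy": 0,"dz": 77.5,"rx": 0,"ry": 0,"rz": 0,"gripper": 0.6}

```text
t: 19.12
eef_pos: [0.5127, -0.0989, 0.0646]
ee_rot: [3.142, -0.002, 0.11]
force: [-0.2, -0.2, -1.2]
width: 0.0556
gripper_force: 20.0
```

>>> jog_arm:
  targets:
    - {"dx": 0,"dy": 0,"dz": 0,"rx": 0,"ry": 0,"rz": 0,"gripper": 0.4}
    - {"dx": 0,"dy": 0,"dz": 0,"rx": 0,"ry": 0,"rz": 0,"gripper": 0.2}
    - {"dx": 0,"dy": 0,"dz": 0,"rx": 0,"ry": 0,"rz": 0,"gripper": 0.2}
    - {"dx": 0,"dy": 0,"dz": 0,"rx": 0,"ry": 0,"rz": 0,"gripper": 0.2}
    - {"dx": 0,"dy": 0,"dz": -20,"rx": 0,"ry": 0,"rz": 0,"gripper": 0.2}
    - {"dx": 0,"dy": 0,"dz": -60,"rx": 0,"ry": 0,"rz": 0,"gripper": 0.2}
    - {"dx": 0,"dy": 0,"dz": -90,"rx": 0,"ry": 0,"rz": 0,"gripper": 0.2}
    - {"dx": 0,"dy": 0,"dz": -90,"rx": 0,"ry": 0,"rz": 0,"gripper": 0}

```text
t: 19.78
eef_pos: [0.5155, -0.099, 0.1599]
ee_rot: [3.14, -0.01, 0.112]
force: [1.2, 0.2, 0.2]
width: 0.0729
gripper_force: 0.0
```

```bash
cat > bars.py <<'E'
from h import *
def bars(n='top'):
    f=grab(n); hsv=cv2.cvtColor(f['frame'],cv2.COLOR_RGB2HSV); H,S,V=[hsv[...,i].astype(int) for i in range(3)]
    m=((H<18)&(S>110)&(V>30)).astype(np.uint8); m[:105]=0; m[300:]=0; m[:,:155]=0; m[:,495:]=0
    for k in cv2.findContours(m,cv2.RETR_EXTERNAL,cv2.CHAIN_APPROX_NONE)[0]:
        if cv2.contourArea(k)<20: continue
        u=k.reshape(-1,2); out=[np.round(u.mean(0))]
        for z in(.02,.05):
            r=cv2.minAreaRect((onz(f,u,z)[:,:2]*1000).astype(np.float32)); out+=[np.round(r[0],1)-2,np.round(r[1],0),round(r[2],1)]
        c=(out[4]/1000-PO); out.append(('nest',np.round(1000*np.array([c@[np.cos(PY),np.sin(PY)],c@[-np.sin(PY),np.cos(PY)]]),1)))
        print(*out)
E
python3 - <<'E'
from bars import *
s=st(); bars(); go(.625,.1745,.12,-.138,s)
E
```

```text
t 19.78 pos [ 0.5155 -0.099   0.1599] rot [ 3.14  -0.01   0.112] q [ 0.19  0.19 -0.45  0.   -0.93  1.5 ] w 0.0729
[181. 183.] [581.9 448.9] [74. 60.] 17.2 [574.2 440. ] [73. 59.] 17.2 ('nest', array([ 81.2, 529.1]))
[233. 171.] [624.4 289.9] [18. 54.] 9.2 [615.9 284.1] [17. 53.] 9.2 ('nest', array([105.6, 369.5]))
[372. 120.] [ 813.3 -148.6] [14. 41.] 48.3 [ 801.1 -145.9] [14. 40.] 48.3 ('nest', array([242.5, -78.2]))
[277. 115.] [823.9 157.6] [85. 80.] 16.7 [811.5 154.3] [83. 78.] 16.7 ('nest', array([285.8, 219.1]))
[174. 112.] [813.3 506.5] [ 67. 124.] 0.9 [801.1 496.4] [ 66. 122.] 0.9 ('nest', array([313. , 560.2]))
d [ 138.9 -259.6   41. ] r [-0.   -0.01  0.25]
```

Run:
```python
from h import *
f=grab('top'); g=grab('scene')
a=f['frame'][130:250,190:350]; b=g['frame'][230:330,240:400]
cv2.imwrite('pics/m5.png',np.vstack([cv2.resize(a,(640,480)),])[:,:,::-1]); cv2.imwrite('pics/m5.png',np.vstack([cv2.resize(a,(390,290)),cv2.resize(b,(390,290))])[:,:,::-1])
```

```text
(no output)
```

View pics/m5.png

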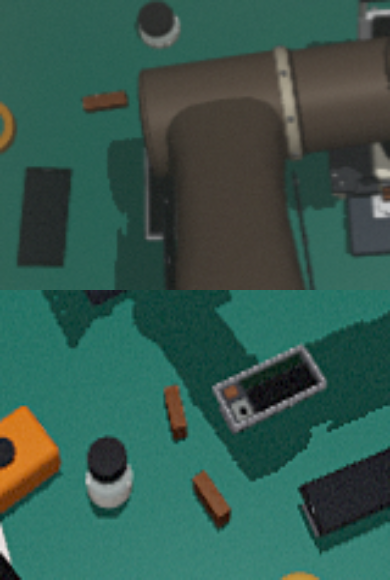

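The arm's elbow hides bar 2 in the top view, but the scene view shows both bars unmoved (bar 2 at scene px (312,272)). I move around the lid to bar 2.

>>> jog_arm:
  targets:
    - {"dx": 0,"dy": -40,"dz": 0,"rx": 0,"ry": 0,"rz": 0,"gripper": 0}
    - {"dx": 0,"dy": -80,"dz": 0,"rx": 0,"ry": 0,"rz": 0,"gripper": 0}
    - {"dx": 0,"dy": -120,"dz": 0,"rx": 0,"ry": 0,"rz": 0,"gripper": 0}
    - {"dx": 10,"dy": -160,"dz": 0,"rx": 0,"ry": 0,"rz": 0.05,"gripper": 0}
    - {"dx": 30,"dy": -195,"dz": 0,"rx": 0,"ry": 0,"rz": 0.1,"gripper": 0}
    - {"dx": 55,"dy": -225,"dz": 0,"rx": 0,"ry": 0,"rz": 0.2,"gripper": 0}
    - {"dx": 85,"dy": -250,"dz": 0,"rx": 0,"ry": 0,"rz": 0.25,"gripper": 0}
    - {"dx": 120,"dy": -260,"dz": 0,"rx": 0,"ry": 0,"rz": 0.25,"gripper": 0}

```text
t: 20.6
eef_pos: [0.6021, 0.1758, 0.1523]
ee_rot: [3.141, 0.002, -0.14]
force: [1.0, 0.4, 0.6]
width: 0.0872
gripper_force: 0.0
```

>>> jog_arm:
  targets:
    - {"dx": 15,"dy": 0,"dz": 20,"rx": 0,"ry": 0,"rz": 0,"gripper": 0}
    - {"dx": 19,"dy": 0,"dz": 40,"rx": 0,"ry": 0,"rz": 0,"gripper": 0}
    - {"dx": 19,"dy": 0,"dz": 40,"rx": 0,"ry": 0,"rz": 0,"gripper": 0}
    - {"dx": 19,"dy": 0,"dz": 40,"rx": 0,"ry": 0,"rz": 0,"gripper": 0}
    - {"dx": 19,"dy": 0,"dz": 40,"rx": 0,"ry": 0,"rz": 0,"gripper": 0}
    - {"dx": 19,"dy": 0,"dz": 40,"rx": 0,"ry": 0,"rz": 0,"gripper": 0}
    - {"dx": 19,"dy": 0,"dz": 40,"rx": 0,"ry": 0,"rz": 0,"gripper": 0}
    - {"dx": 19,"dy": 0,"dz": 40,"rx": 0,"ry": 0,"rz": 0,"gripper": 0}

```text
t: 21.27
eef_pos: [0.6216, 0.1702, 0.115]
ee_rot: [-3.14, -0.002, -0.14]
force: [0.5, -0.0, 0.5]
width: 0.0874
gripper_force: 0.0
```

Run:
```python
from bars import *
s=st(); bars(); go(.625,.1745,.033,-.138,s)
```

```text
t 21.27 pos [0.6216 0.1702 0.115 ] rot [-3.14e+00 -2.00e-03 -1.40e-01] q [ 0.57  0.42 -0.23  0.   -0.93  0.86] w 0.0874
[356. 209.] [ 516.9 -101.5] [13. 50.] 2.0 [510.5 -99.7] [12. 49.] 2.0 ('nest', array([-41.3,  -0.4]))
[267. 172.] [626.6 181. ] [39. 13.] 80.2 [618.1 177.3] [39. 13.] 80.2 ('nest', array([ 96.1, 263.1]))
[232. 171.] [626.2 289. ] [16. 52.] 9.2 [617.7 283.2] [16. 51.] 9.2 ('nest', array([107.3, 368.5]))
[372. 119.] [ 815.  -148.4] [14. 37.] 56.0 [ 802.8 -145.7] [13. 37.] 56.0 ('nest', array([244.2, -78.2]))
[280. 114.] [823.7 148.3] [80. 62.] 16.0 [811.3 145.2] [78. 60.] 16.0 ('nest', array([284.6, 210. ]))
[172. 114.] [813.3 505.7] [ 67. 126.] 0.9 [801.1 495.7] [ 66. 123.] 0.9 ('nest', array([312.9, 559.5]))
d [ 2.6 -4.6 82. ] r [-0.001 -0.002 -0.002]
```

Bar 1 lies at nest (-41,0). Now I grip bar 2.

>>> jog_arm:
  targets:
    - {"dx": 3,"dy": -4.5,"dz": 30,"rx": 0,"ry": 0,"rz": 0,"gripper": 0}
    - {"dx": 3,"dy": -4.5,"dz": 60,"rx": 0,"ry": 0,"rz": 0,"gripper": 0}
    - {"dx": 3,"dy": -4.5,"dz": 76,"rx": 0,"ry": 0,"rz": 0,"gripper": 0}
    - {"dx": 3,"dy": -4.5,"dz": 82,"rx": 0,"ry": 0,"rz": 0,"gripper": 0}
    - {"dx": 3,"dy": -4.5,"dz": 82,"rx": 0,"ry": 0,"rz": 0,"gripper": 0.3}
    - {"dx": 3,"dy": -4.5,"dz": 82,"rx": 0,"ry": 0,"rz": 0,"gripper": 0.6}
    - {"dx": 3,"dy": -4.5,"dz": 82,"rx": 0,"ry": 0,"rz": 0,"gripper": 0.6}
    - {"dx": 3,"dy": -4.5,"dz": 82,"rx": 0,"ry": 0,"rz": 0,"gripper": 0.6}

```text
t: 21.98
eef_pos: [0.6259, 0.1745, 0.0333]
ee_rot: [-3.14, -0.002, -0.14]
force: [-0.5, -0.4, 0.1]
width: 0.0668
gripper_force: 0.0
```

>>> jog_arm:
  targets:
    - {"dx": 0,"dy": 0,"dz": 0,"rx": 0,"ry": 0,"rz": 0,"gripper": 0.6}
    - {"dx": 0,"dy": 0,"dz": 0,"rx": 0,"ry": 0,"rz": 0,"gripper": 0.6}
    - {"dx": 0,"dy": 0,"dz": 0,"rx": 0,"ry": 0,"rz": 0,"gripper": 0.6}
    - {"dx": 0,"dy": 0,"dz": 0,"rx": 0,"ry": 0,"rz": 0,"gripper": 0.6}
    - {"dx": 0,"dy": 0,"dz": -10,"rx": 0,"ry": 0,"rz": 0,"gripper": 0.6}
    - {"dx": 0,"dy": 0,"dz": -40,"rx": 0,"ry": 0,"rz": 0,"gripper": 0.6}
    - {"dx": 0,"dy": 0,"dz": -80,"rx": 0,"ry": 0,"rz": 0,"gripper": 0.6}
    - {"dx": 0,"dy": 0,"dz": -110,"rx": 0,"ry": 0,"rz": 0,"gripper": 0.6}

```text
t: 22.65
eef_pos: [0.6252, 0.1739, 0.1444]
ee_rot: [3.141, -0.001, -0.139]
force: [2.5, 0.5, 0.6]
width: 0.0557
gripper_force: 20.0
```

Run:
```python
from bars import *
s=st(); go(*pw(0,0,.064),.11,s); go(*pw(0,0.2,.064),.11,s)
```

```text
t 22.65 pos [0.6252 0.1739 0.1444] rot [ 3.141e+00 -1.000e-03 -1.390e-01] q [ 0.57  0.4  -0.18  0.   -0.99  0.86] w 0.0557
d [-35.7 276.4  80.4] r [ 0.    -0.001 -0.249]
d [-85.1  82.6  80.3] r [ 0.    -0.001 -0.249]
```

>>> jog_arm:
  targets:
    - {"dx": -30,"dy": 20,"dz": 0,"rx": 0,"ry": 0,"rz": -0.1,"gripper": 0.6}
    - {"dx": -60,"dy": 45,"dz": 0,"rx": 0,"ry": 0,"rz": -0.2,"gripper": 0.6}
    - {"dx": -80,"dy": 80,"dz": 0,"rx": 0,"ry": 0,"rz": -0.249,"gripper": 0.6}
    - {"dx": -78,"dy": 120,"dz": 0,"rx": 0,"ry": 0,"rz": -0.249,"gripper": 0.6}
    - {"dx": -68,"dy": 160,"dz": 0,"rx": 0,"ry": 0,"rz": -0.249,"gripper": 0.6}
    - {"dx": -58,"dy": 200,"dz": 0,"rx": 0,"ry": 0,"rz": -0.249,"gripper": 0.6}
    - {"dx": -46,"dy": 238,"dz": 0,"rx": 0,"ry": 0,"rz": -0.249,"gripper": 0.6}
    - {"dx": -36,"dy": 276,"dz": 0,"rx": 0,"ry": 0,"rz": -0.249,"gripper": 0.6}

```text
t: 23.32
eef_pos: [0.5509, -0.0961, 0.1426]
ee_rot: [-3.142, -0.001, 0.11]
force: [1.9, 0.5, -0.7]
width: 0.0559
gripper_force: 20.0
```

>>> jog_arm:
  targets:
    - {"dx": 0,"dy": 0,"dz": 0,"rx": 0,"ry": 0,"rz": 0,"gripper": 0.6}
    - {"dx": 0,"dy": 0,"dz": 0,"rx": 0,"ry": 0,"rz": 0,"gripper": 0.6}
    - {"dx": 0,"dy": 0,"dz": 0,"rx": 0,"ry": 0,"rz": 0,"gripper": 0.6}
    - {"dx": 0,"dy": 0,"dz": 0,"rx": 0,"ry": 0,"rz": 0,"gripper": 0.6}
    - {"dx": 0,"dy": 0,"dz": 10,"rx": 0,"ry": 0,"rz": 0,"gripper": 0.6}
    - {"dx": 0,"dy": 0,"dz": 20,"rx": 0,"ry": 0,"rz": 0,"gripper": 0.6}
    - {"dx": 0,"dy": 0,"dz": 20,"rx": 0,"ry": 0,"rz": 0,"gripper": 0.6}
    - {"dx": 0,"dy": 0,"dz": 20,"rx": 0,"ry": 0,"rz": 0,"gripper": 0.6}

```text
t: 23.98
eef_pos: [0.5501, -0.0937, 0.1204]
ee_rot: [3.142, 0.003, 0.11]
force: [0.9, 0.4, 0.2]
width: 0.0554
gripper_force: 20.0
```

Run:
```python
from bars import *
s=st(); go(*pw(0,0,.0645),.11,s)
```

```text
t 23.98 pos [ 0.5501 -0.0937  0.1204] rot [3.142e+00 3.000e-03 1.100e-01] q [ 0.18  0.29 -0.41 -0.   -0.87  1.5 ] w 0.0554
d [ 1.4  1.3 55.9] r [0.    0.003 0.   ]
```

>>> jog_arm:
  targets:
    - {"dx": 1,"dy": 1,"dz": 25,"rx": 0,"ry": 0,"rz": 0,"gripper": 0.6}
    - {"dx": 1,"dy": 1,"dz": 40,"rx": 0,"ry": 0,"rz": 0,"gripper": 0.6}
    - {"dx": 1,"dy": 1,"dz": 50,"rx": 0,"ry": 0,"rz": 0,"gripper": 0.6}
    - {"dx": 1,"dy": 1,"dz": 57,"rx": 0,"ry": 0,"rz": 0,"gripper": 0.6}
    - {"dx": 1,"dy": 1,"dz": 57,"rx": 0,"ry": 0,"rz": 0,"gripper": 0.6}
    - {"dx": 1,"dy": 1,"dz": 57,"rx": 0,"ry": 0,"rz": 0,"gripper": 0.6}
    - {"dx": 1,"dy": 1,"dz": 57,"rx": 0,"ry": 0,"rz": 0,"gripper": 0.4}
    - {"dx": 1,"dy": 1,"dz": 57,"rx": 0,"ry": 0,"rz": 0,"gripper": 0.2}

```text
t: 24.65
eef_pos: [0.5526, -0.0951, 0.0655]
ee_rot: [3.142, -0.001, 0.109]
force: [0.0, 0.0, 0.6]
width: 0.0587
gripper_force: 0.0
```

>>> jog_arm:
  targets:
    - {"dx": 0,"dy": 0,"dz": 0,"rx": 0,"ry": 0,"rz": 0,"gripper": 0.2}
    - {"dx": 0,"dy": 0,"dz": 0,"rx": 0,"ry": 0,"rz": 0,"gripper": 0.2}
    - {"dx": 0,"dy": 0,"dz": 0,"rx": 0,"ry": 0,"rz": 0,"gripper": 0.2}
    - {"dx": 0,"dy": 0,"dz": -20,"rx": 0,"ry": 0,"rz": 0,"gripper": 0.2}
    - {"dx": 0,"dy": 0,"dz": -60,"rx": 0,"ry": 0,"rz": 0,"gripper": 0.2}
    - {"dx": 0,"dy": 0,"dz": -90,"rx": 0,"ry": 0,"rz": 0,"gripper": 0}
    - {"dx": -40,"dy": -20,"dz": -90,"rx": 0,"ry": 0,"rz": 0,"gripper": 0}
    - {"dx": -40,"dy": -60,"dz": -90,"rx": 0,"ry": 0,"rz": 0,"gripper": 0}

```text
t: 25.32
eef_pos: [0.5031, -0.0419, 0.1562]
ee_rot: [-3.141, -0.002, 0.104]
force: [-1.3, 0.5, -1.8]
width: 0.0841
gripper_force: 0.0
```

Run:
```python
from bars import *
s=st(); go(.624,.2885,.12,.17,s); bars()
```

```text
t 25.32 pos [ 0.5031 -0.0419  0.1562] rot [-3.141e+00 -2.000e-03  1.040e-01] q [ 0.31  0.16 -0.49 -0.   -0.92  1.37] w 0.0841
d [ 154.6 -316.    36.7] r [-0.001 -0.002 -0.066]
[180. 181.] [585.5 455.9] [47. 75.] 83.7 [577.8 446.9] [46. 74.] 83.7 ('nest', array([ 85.6, 535.5]))
[232. 170.] [627.4 292. ] [11. 52.] 10.8 [618.8 286.1] [11. 51.] 10.8 ('nest', array([108.7, 371.2]))
[372. 120.] [ 814.2 -149.5] [14. 38.] 48.3 [ 802.1 -146.8] [14. 38.] 48.3 ('nest', array([243.4, -79.2]))
[277. 115.] [823.9 157.6] [85. 80.] 16.7 [811.5 154.3] [83. 78.] 16.7 ('nest', array([285.8, 219.1]))
[172. 114.] [813.3 506. ] [ 67. 125.] 0.9 [801.2 495.9] [ 66. 123.] 0.9 ('nest', array([313. , 559.7]))
```

>>> jog_arm:
  targets:
    - {"dx": 0,"dy": -40,"dz": 0,"rx": 0,"ry": 0,"rz": -0.066,"gripper": 0}
    - {"dx": 0,"dy": -80,"dz": 0,"rx": 0,"ry": 0,"rz": -0.066,"gripper": 0}
    - {"dx": 10,"dy": -120,"dz": 0,"rx": 0,"ry": 0,"rz": -0.066,"gripper": 0}
    - {"dx": 30,"dy": -155,"dz": 0,"rx": 0,"ry": 0,"rz": -0.066,"gripper": 0}
    - {"dx": 55,"dy": -185,"dz": 0,"rx": 0,"ry": 0,"rz": -0.066,"gripper": 0}
    - {"dx": 80,"dy": -215,"dz": 0,"rx": 0,"ry": 0,"rz": -0.066,"gripper": 0}
    - {"dx": 105,"dy": -245,"dz": 0,"rx": 0,"ry": 0,"rz": -0.066,"gripper": 0}
    - {"dx": 130,"dy": -275,"dz": 0,"rx": 0,"ry": 0,"rz": -0.066,"gripper": 0}

```text
t: 26.03
eef_pos: [0.6057, 0.2495, 0.1548]
ee_rot: [-3.141, -0.0, 0.176]
force: [1.5, -0.4, 0.0]
width: 0.0878
gripper_force: 0.0
```

>>> jog_arm:
  targets:
    - {"dx": 22,"dy": -40,"dz": 10,"rx": 0,"ry": 0,"rz": 0,"gripper": 0}
    - {"dx": 24,"dy": -41,"dz": 35,"rx": 0,"ry": 0,"rz": 0,"gripper": 0}
    - {"dx": 24,"dy": -41,"dz": 35,"rx": 0,"ry": 0,"rz": 0,"gripper": 0}
    - {"dx": 24,"dy": -41,"dz": 35,"rx": 0,"ry": 0,"rz": 0,"gripper": 0}
    - {"dx": 24,"dy": -41,"dz": 35,"rx": 0,"ry": 0,"rz": 0,"gripper": 0}
    - {"dx": 24,"dy": -41,"dz": 35,"rx": 0,"ry": 0,"rz": 0,"gripper": 0}
    - {"dx": 24,"dy": -41,"dz": 35,"rx": 0,"ry": 0,"rz": 0,"gripper": 0}
    - {"dx": 24,"dy": -41,"dz": 35,"rx": 0,"ry": 0,"rz": 0,"gripper": 0}

```text
t: 26.7
eef_pos: [0.6219, 0.2919, 0.1212]
ee_rot: [-3.141, -0.002, 0.175]
force: [-0.2, -0.1, 0.2]
width: 0.0877
gripper_force: 0.0
```

Run:
```python
from bars import *
s=st(); go(.6245,.2895,.033,.17,s); bars()
```

```text
t 26.7 pos [0.6219 0.2919 0.1212] rot [-3.141e+00 -2.000e-03  1.750e-01] q [ 0.72  0.47 -0.12  0.   -0.98  1.02] w 0.0877
d [ 2.   2.9 88.2] r [-0.001 -0.002  0.005]
[356. 209.] [ 516.9 -101.5] [13. 50.] 2.0 [510.5 -99.7] [12. 49.] 2.0 ('nest', array([-41.3,  -0.4]))
[355. 196.] [558.  -97.6] [13. 50.] 2.0 [550.8 -95.9] [13. 49.] 2.0 ('nest', array([-0.8, -1. ]))
[178. 180.] [590.  461.2] [31. 70.] 64.5 [582.2 452. ] [30. 68.] 64.5 ('nest', array([ 90.5, 540.1]))
[277. 115.] [823.9 157.6] [85. 80.] 16.7 [811.5 154.3] [83. 78.] 16.7 ('nest', array([285.8, 219.1]))
[162. 111.] [820.2 538.7] [58. 54.] 6.7 [807.9 528. ] [57. 53.] 6.7 ('nest', array([323.2, 590.9]))
```

>>> jog_arm:
  targets:
    - {"dx": 2,"dy": 2.5,"dz": 30,"rx": 0,"ry": 0,"rz": 0,"gripper": 0}
    - {"dx": 2,"dy": 2.5,"dz": 60,"rx": 0,"ry": 0,"rz": 0,"gripper": 0}
    - {"dx": 2,"dy": 2.5,"dz": 80,"rx": 0,"ry": 0,"rz": 0,"gripper": 0}
    - {"dx": 2,"dy": 2.5,"dz": 88,"rx": 0,"ry": 0,"rz": 0,"gripper": 0}
    - {"dx": 2,"dy": 2.5,"dz": 88,"rx": 0,"ry": 0,"rz": 0,"gripper": 0.3}
    - {"dx": 2,"dy": 2.5,"dz": 88,"rx": 0,"ry": 0,"rz": 0,"gripper": 0.6}
    - {"dx": 2,"dy": 2.5,"dz": 88,"rx": 0,"ry": 0,"rz": 0,"gripper": 0.6}
    - {"dx": 2,"dy": 2.5,"dz": 88,"rx": 0,"ry": 0,"rz": 0,"gripper": 0.6}

```text
t: 27.42
eef_pos: [0.6248, 0.2908, 0.0335]
ee_rot: [-3.14, -0.003, 0.175]
force: [0.0, 0.5, 0.1]
width: 0.0667
gripper_force: 0.0
```

>>> jog_arm:
  targets:
    - {"dx": 0,"dy": 0,"dz": 0,"rx": 0,"ry": 0,"rz": 0,"gripper": 0.6}
    - {"dx": 0,"dy": 0,"dz": 0,"rx": 0,"ry": 0,"rz": 0,"gripper": 0.6}
    - {"dx": 0,"dy": 0,"dz": 0,"rx": 0,"ry": 0,"rz": 0,"gripper": 0.6}
    - {"dx": 0,"dy": 0,"dz": 0,"rx": 0,"ry": 0,"rz": 0,"gripper": 0.6}
    - {"dx": 0,"dy": 0,"dz": -10,"rx": 0,"ry": 0,"rz": 0,"gripper": 0.6}
    - {"dx": 0,"dy": 0,"dz": -40,"rx": 0,"ry": 0,"rz": 0,"gripper": 0.6}
    - {"dx": 0,"dy": 0,"dz": -80,"rx": 0,"ry": 0,"rz": 0,"gripper": 0.6}
    - {"dx": 0,"dy": 0,"dz": -110,"rx": 0,"ry": 0,"rz": 0,"gripper": 0.6}

```text
t: 28.08
eef_pos: [0.6241, 0.29, 0.1444]
ee_rot: [3.141, -0.001, 0.175]
force: [1.3, 0.6, 0.1]
width: 0.0555
gripper_force: 20.0
```

Run:
```python
from bars import *
s=st(); go(*pw(-.02,.14,.064),.11,s); go(*pw(.038,0,.064),.11,s)
```

```text
t 28.08 pos [0.6241 0.29   0.1444] rot [ 3.141e+00 -1.000e-03  1.750e-01] q [ 0.72  0.45 -0.09  0.   -1.03  1.03] w 0.0555
d [-149.6  225.2   80.4] r [ 0.    -0.001  0.065]
d [-100.9  368.7   80.4] r [ 0.    -0.001  0.065]
```

>>> jog_arm:
  targets:
    - {"dx": -25,"dy": 33,"dz": 0,"rx": 0,"ry": 0,"rz": 0.02,"gripper": 0.6}
    - {"dx": -48,"dy": 66,"dz": 0,"rx": 0,"ry": 0,"rz": 0.04,"gripper": 0.6}
    - {"dx": -70,"dy": 100,"dz": 0,"rx": 0,"ry": 0,"rz": 0.065,"gripper": 0.6}
    - {"dx": -95,"dy": 130,"dz": 0,"rx": 0,"ry": 0,"rz": 0.065,"gripper": 0.6}
    - {"dx": -115,"dy": 165,"dz": 0,"rx": 0,"ry": 0,"rz": 0.065,"gripper": 0.6}
    - {"dx": -132,"dy": 200,"dz": 0,"rx": 0,"ry": 0,"rz": 0.065,"gripper": 0.6}
    - {"dx": -142,"dy": 240,"dz": 0,"rx": 0,"ry": 0,"rz": 0.065,"gripper": 0.6}
    - {"dx": -138,"dy": 280,"dz": 0,"rx": 0,"ry": 0,"rz": 0.065,"gripper": 0.6}

```text
t: 28.75
eef_pos: [0.5341, -0.0114, 0.1427]
ee_rot: [-3.141, -0.0, 0.111]
force: [0.6, 0.4, -0.8]
width: 0.0558
gripper_force: 20.0
```

Run:
```python
from bars import *
s=st(); go(*pw(.038,0,.1),.11,s)
```

```text
t 28.75 pos [ 0.5341 -0.0114  0.1427] rot [-3.141 -0.     0.111] q [ 0.35  0.22 -0.44 -0.   -0.9   1.34] w 0.0558
d [46.  84.9 42.7] r [-0.001 -0.     0.001]
```

>>> jog_arm:
  targets:
    - {"dx": 2,"dy": 40,"dz": 0,"rx": 0,"ry": 0,"rz": 0,"gripper": 0.6}
    - {"dx": 8,"dy": 75,"dz": 0,"rx": 0,"ry": 0,"rz": 0,"gripper": 0.6}
    - {"dx": 25,"dy": 83,"dz": 0,"rx": 0,"ry": 0,"rz": 0,"gripper": 0.6}
    - {"dx": 40,"dy": 83,"dz": 0,"rx": 0,"ry": 0,"rz": 0,"gripper": 0.6}
    - {"dx": 45,"dy": 83,"dz": 10,"rx": 0,"ry": 0,"rz": 0,"gripper": 0.6}
    - {"dx": 45,"dy": 83,"dz": 35,"rx": 0,"ry": 0,"rz": 0,"gripper": 0.6}
    - {"dx": 45,"dy": 83,"dz": 42,"rx": 0,"ry": 0,"rz": 0,"gripper": 0.6}
    - {"dx": 45,"dy": 83,"dz": 42,"rx": 0,"ry": 0,"rz": 0,"gripper": 0.6}

```text
t: 29.42
eef_pos: [0.5882, -0.087, 0.0971]
ee_rot: [-3.141, 0.005, 0.11]
force: [-0.1, -0.2, -0.0]
width: 0.0557
gripper_force: 20.0
```

>>> jog_arm:
  targets:
    - {"dx": 0,"dy": 0,"dz": 0,"rx": 0,"ry": 0,"rz": 0,"gripper": 0.6}
    - {"dx": 0,"dy": 0,"dz": 0,"rx": 0,"ry": 0,"rz": 0,"gripper": 0.6}
    - {"dx": 0,"dy": 0,"dz": 0,"rx": 0,"ry": 0,"rz": 0,"gripper": 0.6}
    - {"dx": 0,"dy": 0,"dz": 0,"rx": 0,"ry": 0,"rz": 0,"gripper": 0.6}
    - {"dx": 0,"dy": 0,"dz": 0,"rx": 0,"ry": 0,"rz": 0,"gripper": 0.6}
    - {"dx": 0,"dy": 0,"dz": 0,"rx": 0,"ry": 0,"rz": 0,"gripper": 0.6}
    - {"dx": 0,"dy": 0,"dz": 0,"rx": 0,"ry": 0,"rz": 0,"gripper": 0.6}
    - {"dx": 0,"dy": 0,"dz": 0,"rx": 0,"ry": 0,"rz": 0,"gripper": 0.6}

```text
t: 30.08
eef_pos: [0.5907, -0.0872, 0.0997]
ee_rot: [3.142, -0.0, 0.11]
force: [-0.2, 0.5, -0.6]
width: 0.0557
gripper_force: 20.0
```

Run:
```python
from bars import *
s=st(); go(*pw(.038,0,.064),.11,s);print(s['force'])
```

```text
t 30.08 pos [ 0.5907 -0.0872  0.0997] rot [ 3.142 -0.     0.11 ] q [ 0.18  0.37 -0.35  0.   -0.85  1.5 ] w 0.0557
d [-1.8  3.2 35.7] r [ 0. -0.  0.]
[-0.23434849  0.45849071 -0.61927024]
```

>>> jog_arm:
  targets:
    - {"dx": -2,"dy": 3,"dz": 15,"rx": 0,"ry": 0,"rz": 0,"gripper": 0.6}
    - {"dx": -2,"dy": 3,"dz": 28,"rx": 0,"ry": 0,"rz": 0,"gripper": 0.6}
    - {"dx": -2,"dy": 3,"dz": 36,"rx": 0,"ry": 0,"rz": 0,"gripper": 0.6}
    - {"dx": -2,"dy": 3,"dz": 36,"rx": 0,"ry": 0,"rz": 0,"gripper": 0.6}
    - {"dx": -2,"dy": 3,"dz": 36,"rx": 0,"ry": 0,"rz": 0,"gripper": 0.6}
    - {"dx": -2,"dy": 3,"dz": 36,"rx": 0,"ry": 0,"rz": 0,"gripper": 0.6}
    - {"dx": -2,"dy": 3,"dz": 36,"rx": 0,"ry": 0,"rz": 0,"gripper": 0.4}
    - {"dx": -2,"dy": 3,"dz": 36,"rx": 0,"ry": 0,"rz": 0,"gripper": 0.2}

```text
t: 30.75
eef_pos: [0.5892, -0.0904, 0.0639]
ee_rot: [3.142, -0.001, 0.11]
force: [0.1, -0.3, -0.4]
width: 0.0585
gripper_force: 0.0
```

>>> jog_arm:
  targets:
    - {"dx": 0,"dy": 0,"dz": 0,"rx": 0,"ry": 0,"rz": 0,"gripper": 0.2}
    - {"dx": 0,"dy": 0,"dz": 0,"rx": 0,"ry": 0,"rz": 0,"gripper": 0.2}
    - {"dx": 0,"dy": 0,"dz": 0,"rx": 0,"ry": 0,"rz": 0,"gripper": 0.2}
    - {"dx": 0,"dy": 0,"dz": -20,"rx": 0,"ry": 0,"rz": 0,"gripper": 0.2}
    - {"dx": 0,"dy": 0,"dz": -60,"rx": 0,"ry": 0,"rz": 0,"gripper": 0.2}
    - {"dx": -20,"dy": 0,"dz": -90,"rx": 0,"ry": 0,"rz": 0,"gripper": 0}
    - {"dx": -60,"dy": 0,"dz": -100,"rx": 0,"ry": 0,"rz": 0,"gripper": 0}
    - {"dx": -80,"dy": -38,"dz": -100,"rx": 0,"ry": 0,"rz": 0,"gripper": 0}

```text
t: 31.42
eef_pos: [0.5051, -0.0655, 0.1662]
ee_rot: [3.142, -0.004, 0.106]
force: [0.7, 2.6, 0.5]
width: 0.0842
gripper_force: 0.0
```

Run:
```python
from bars import *
s=st(); go(.509,.197,.12,.0925,s)
```

```text
t 31.42 pos [ 0.5051 -0.0655  0.1662] rot [ 3.142 -0.004  0.106] q [ 0.26  0.16 -0.47  0.   -0.94  1.42] w 0.0842
d [  31.6 -260.6   46.3] r [ 0.    -0.004  0.014]
```

>>> jog_arm:
  targets:
    - {"dx": 0,"dy": -40,"dz": 0,"rx": 0,"ry": 0,"rz": 0.014,"gripper": 0}
    - {"dx": 0,"dy": -80,"dz": 0,"rx": 0,"ry": 0,"rz": 0.014,"gripper": 0}
    - {"dx": 10,"dy": -120,"dz": 0,"rx": 0,"ry": 0,"rz": 0.014,"gripper": 0}
    - {"dx": 20,"dy": -160,"dz": 0,"rx": 0,"ry": 0,"rz": 0.014,"gripper": 0}
    - {"dx": 31,"dy": -200,"dz": 0,"rx": 0,"ry": 0,"rz": 0.014,"gripper": 0}
    - {"dx": 31,"dy": -235,"dz": 20,"rx": 0,"ry": 0,"rz": 0.014,"gripper": 0}
    - {"dx": 31,"dy": -258,"dz": 45,"rx": 0,"ry": 0,"rz": 0.014,"gripper": 0}
    - {"dx": 31,"dy": -258,"dz": 75,"rx": 0,"ry": 0,"rz": 0.014,"gripper": 0}

```text
t: 32.08
eef_pos: [0.5096, 0.2023, 0.0894]
ee_rot: [-3.139, -0.005, 0.1]
force: [1.2, -0.7, 0.4]
width: 0.0876
gripper_force: 0.0
```

>>> jog_arm:
  targets:
    - {"dx": 0,"dy": 0,"dz": 0,"rx": 0,"ry": 0,"rz": 0,"gripper": 0}
    - {"dx": 0,"dy": 0,"dz": 0,"rx": 0,"ry": 0,"rz": 0,"gripper": 0}
    - {"dx": 0,"dy": 0,"dz": 0,"rx": 0,"ry": 0,"rz": 0,"gripper": 0}
    - {"dx": 0,"dy": 0,"dz": 0,"rx": 0,"ry": 0,"rz": 0,"gripper": 0}
    - {"dx": 0,"dy": 0,"dz": 0,"rx": 0,"ry": 0,"rz": 0,"gripper": 0}
    - {"dx": 0,"dy": 0,"dz": 0,"rx": 0,"ry": 0,"rz": 0,"gripper": 0}
    - {"dx": 0,"dy": 0,"dz": 0,"rx": 0,"ry": 0,"rz": 0,"gripper": 0}
    - {"dx": 0,"dy": 0,"dz": 0,"rx": 0,"ry": 0,"rz": 0,"gripper": 0}

```text
t: 32.75
eef_pos: [0.5087, 0.1972, 0.0892]
ee_rot: [-3.141, -0.001, 0.096]
force: [-0.2, -0.7, -0.6]
width: 0.0877
gripper_force: 0.0
```

Run:
```python
from bars import *
s=st(); go(.509,.197,.030,.0925,s); bars()
f=grab('scene'); P=cloud(f); m=(np.hypot(P[...,0]-.51,P[...,1]-.2)<.09)&(np.abs(P[...,2]-.026)<.008)
hsv=cv2.cvtColor(f['frame'],cv2.COLOR_RGB2HSV); g=(hsv[...,0]>65)&(hsv[...,0]<98)&(hsv[...,1]>90)
mm=(m&~g).astype(np.uint8); c=max(cv2.findContours(mm,0,1)[0],key=cv2.contourArea)
r=cv2.minAreaRect((onz(f,c.reshape(-1,2),.026)[:,:2]*1000).astype(np.float32)); print(r)
cv2.imwrite('pics/h6.png',cv2.resize(f['frame'][180:290,240:410][:,:,::-1],None,fx=4,fy=4))
```

```text
t 32.75 pos [0.5087 0.1972 0.0892] rot [-3.141e+00 -1.000e-03  9.600e-02] q [ 0.73  0.31 -0.48  0.   -0.79  0.94] w 0.0877
d [ 0.2  0.3 59.2] r [-0.001 -0.001  0.003]
[356. 209.] [ 516.9 -101.5] [13. 50.] 2.0 [510.5 -99.7] [12. 49.] 2.0 ('nest', array([-41.3,  -0.4]))
[354. 196.] [559.  -97.3] [14. 50.] 6.2 [551.8 -95.6] [14. 49.] 6.2 ('nest', array([ 0.2, -0.8]))
[353. 184.] [597.2 -91.2] [14. 51.] 7.4 [589.2 -89.6] [14. 50.] 7.4 ('nest', array([38.,  1.]))
[179. 178.] [597.  462.1] [28. 65.] 51.8 [589.1 452.9] [27. 63.] 51.8 ('nest', array([ 97.5, 540.3]))
[372. 119.] [ 814.3 -149.5] [14. 38.] 48.3 [ 802.1 -146.8] [14. 38.] 48.3 ('nest', array([243.4, -79.2]))
[277. 115.] [823.9 157.6] [85. 80.] 16.7 [811.5 154.3] [83. 78.] 16.7 ('nest', array([285.8, 219.1]))
[172. 114.] [813.3 506.1] [ 67. 125.] 0.9 [801.1 496.1] [ 66. 123.] 0.9 ('nest', array([312.9, 559.9]))
((512.0401611328125, 203.0164031982422), (130.2622528076172, 65.7374038696289), 4.360608100891113)
```

View pics/h6.png

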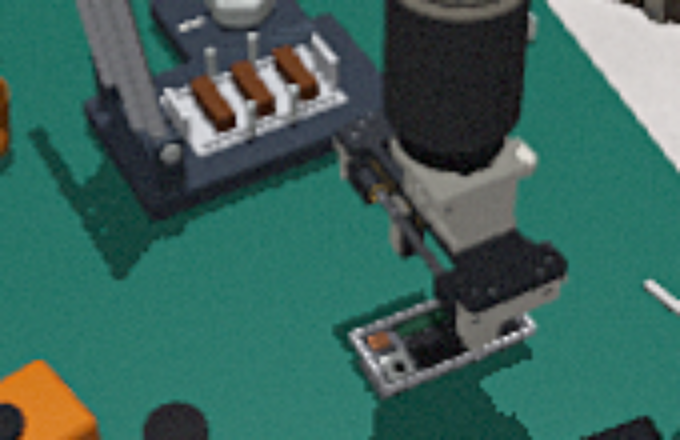

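All three bars lie flat in the nest (-41, 0, +38). The gripper stands over the housing, so I grip it.

>>> jog_arm:
  targets:
    - {"dx": 0,"dy": 0,"dz": 25,"rx": 0,"ry": 0,"rz": 0,"gripper": 0}
    - {"dx": 0,"dy": 0,"dz": 45,"rx": 0,"ry": 0,"rz": 0,"gripper": 0}
    - {"dx": 0,"dy": 0,"dz": 55,"rx": 0,"ry": 0,"rz": 0,"gripper": 0}
    - {"dx": 0,"dy": 0,"dz": 59,"rx": 0,"ry": 0,"rz": 0,"gripper": 0}
    - {"dx": 0,"dy": 0,"dz": 59,"rx": 0,"ry": 0,"rz": 0,"gripper": 0.2}
    - {"dx": 0,"dy": 0,"dz": 59,"rx": 0,"ry": 0,"rz": 0,"gripper": 0.4}
    - {"dx": 0,"dy": 0,"dz": 59,"rx": 0,"ry": 0,"rz": 0,"gripper": 0.6}
    - {"dx": 0,"dy": 0,"dz": 59,"rx": 0,"ry": 0,"rz": 0,"gripper": 0.6}
  force: 20

```text
t: 33.52
eef_pos: [0.509, 0.1978, 0.0306]
ee_rot: [-3.141, -0.001, 0.096]
force: [0.3, -0.1, 0.2]
width: 0.0666
gripper_force: 0.0
```

>>> jog_arm:
  targets:
    - {"dx": 0,"dy": 0,"dz": 0,"rx": 0,"ry": 0,"rz": 0,"gripper": 0.6}
    - {"dx": 0,"dy": 0,"dz": 0,"rx": 0,"ry": 0,"rz": 0,"gripper": 0.6}
    - {"dx": 0,"dy": 0,"dz": 0,"rx": 0,"ry": 0,"rz": 0,"gripper": 0.6}
    - {"dx": 0,"dy": 0,"dz": 0,"rx": 0,"ry": 0,"rz": 0,"gripper": 0.6}
    - {"dx": 0,"dy": 0,"dz": -10,"rx": 0,"ry": 0,"rz": 0,"gripper": 0.6}
    - {"dx": 0,"dy": 0,"dz": -30,"rx": 0,"ry": 0,"rz": 0,"gripper": 0.6}
    - {"dx": 0,"dy": 0,"dz": -60,"rx": 0,"ry": 0,"rz": 0,"gripper": 0.6}
    - {"dx": 0,"dy": 0,"dz": -90,"rx": 0,"ry": 0,"rz": 0,"gripper": 0.6}

```text
t: 34.18
eef_pos: [0.5076, 0.1966, 0.1204]
ee_rot: [3.14, 0.002, 0.096]
force: [0.8, 0.4, -1.4]
width: 0.0596
gripper_force: 19.9
```

Run:
```python
from bars import *
s=st(); print(s['gripper_force']); go(*pw(0,0,.062),.11,s)
```

```text
t 34.18 pos [0.5076 0.1966 0.1204] rot [3.14e+00 2.00e-03 9.60e-02] q [ 0.73  0.27 -0.44 -0.   -0.86  0.94] w 0.0596
19.94771897792816
d [ 15.9 294.2  58.8] r [ 0.001  0.002 -0.014]
```

>>> jog_arm:
  targets:
    - {"dx": 2,"dy": 25,"dz": -10,"rx": 0,"ry": 0,"rz": -0.014,"gripper": 0.6}
    - {"dx": 3,"dy": 60,"dz": -10,"rx": 0,"ry": 0,"rz": -0.014,"gripper": 0.6}
    - {"dx": 5,"dy": 100,"dz": -10,"rx": 0,"ry": 0,"rz": -0.014,"gripper": 0.6}
    - {"dx": 8,"dy": 140,"dz": -10,"rx": 0,"ry": 0,"rz": -0.014,"gripper": 0.6}
    - {"dx": 10,"dy": 180,"dz": -10,"rx": 0,"ry": 0,"rz": -0.014,"gripper": 0.6}
    - {"dx": 12,"dy": 220,"dz": -10,"rx": 0,"ry": 0,"rz": -0.014,"gripper": 0.6}
    - {"dx": 14,"dy": 255,"dz": -10,"rx": 0,"ry": 0,"rz": -0.014,"gripper": 0.6}
    - {"dx": 16,"dy": 280,"dz": -10,"rx": 0,"ry": 0,"rz": -0.014,"gripper": 0.6}

```text
t: 34.85
eef_pos: [0.5507, -0.0827, 0.1301]
ee_rot: [3.142, 0.0, 0.109]
force: [0.2, 0.8, -1.6]
width: 0.0596
gripper_force: 19.9
```

>>> jog_arm:
  targets:
    - {"dx": 0,"dy": 14,"dz": 0,"rx": 0,"ry": 0,"rz": 0,"gripper": 0.6}
    - {"dx": 0,"dy": 14,"dz": 0,"rx": 0,"ry": 0,"rz": 0,"gripper": 0.6}
    - {"dx": 0,"dy": 14,"dz": 0,"rx": 0,"ry": 0,"rz": 0,"gripper": 0.6}
    - {"dx": 0,"dy": 14,"dz": 10,"rx": 0,"ry": 0,"rz": 0,"gripper": 0.6}
    - {"dx": 0,"dy": 14,"dz": 20,"rx": 0,"ry": 0,"rz": 0,"gripper": 0.6}
    - {"dx": 0,"dy": 14,"dz": 20,"rx": 0,"ry": 0,"rz": 0,"gripper": 0.6}
    - {"dx": 0,"dy": 14,"dz": 20,"rx": 0,"ry": 0,"rz": 0,"gripper": 0.6}
    - {"dx": 0,"dy": 14,"dz": 20,"rx": 0,"ry": 0,"rz": 0,"gripper": 0.6}

```text
t: 35.52
eef_pos: [0.5527, -0.0931, 0.1093]
ee_rot: [3.141, 0.001, 0.111]
force: [0.4, 0.2, -1.2]
width: 0.0599
gripper_force: 19.9
```

Run:
```python
from bars import *
s=st(); print(s['gripper_force']); go(*pw(0,0,.0625),.11,s)
f=grab('scene')
cv2.imwrite('pics/h7.png',cv2.resize(f['frame'][170:260,240:370][:,:,::-1],None,fx=5,fy=5))
```

```text
t 35.52 pos [ 0.5527 -0.0931  0.1093] rot [3.141e+00 1.000e-03 1.110e-01] q [ 0.18  0.3  -0.42  0.   -0.85  1.5 ] w 0.0599
19.947634041309357
d [-1.4  1.5 46.8] r [0.    0.001 0.001]
```

View pics/h7.png

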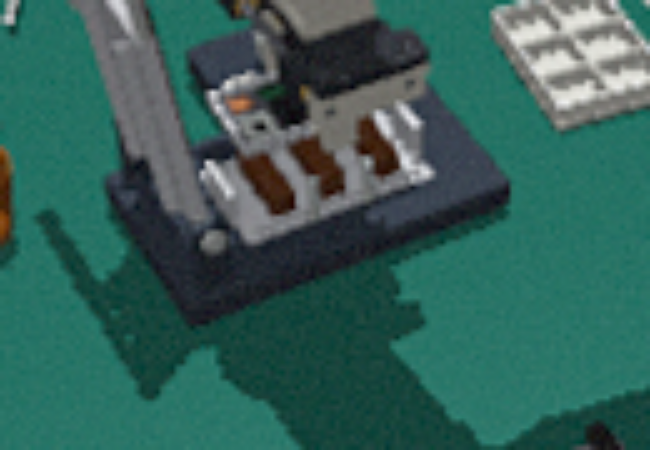

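The housing hangs level above the bars. Lowering it.

>>> jog_arm:
  targets:
    - {"dx": -1,"dy": 1.5,"dz": 15,"rx": 0,"ry": 0,"rz": 0,"gripper": 0.6}
    - {"dx": -1,"dy": 1.5,"dz": 28,"rx": 0,"ry": 0,"rz": 0,"gripper": 0.6}
    - {"dx": -1,"dy": 1.5,"dz": 36,"rx": 0,"ry": 0,"rz": 0,"gripper": 0.6}
    - {"dx": -1,"dy": 1.5,"dz": 42,"rx": 0,"ry": 0,"rz": 0,"gripper": 0.6}
    - {"dx": -1,"dy": 1.5,"dz": 46.5,"rx": 0,"ry": 0,"rz": 0,"gripper": 0.6}
    - {"dx": -1,"dy": 1.5,"dz": 46.5,"rx": 0,"ry": 0,"rz": 0,"gripper": 0.6}
    - {"dx": -1,"dy": 1.5,"dz": 46.5,"rx": 0,"ry": 0,"rz": 0,"gripper": 0.6}
    - {"dx": -1,"dy": 1.5,"dz": 46.5,"rx": 0,"ry": 0,"rz": 0,"gripper": 0.6}

```text
t: 36.23
eef_pos: [0.5523, -0.0953, 0.0635]
ee_rot: [3.142, -0.001, 0.11]
force: [-0.6, 0.6, -1.5]
width: 0.0597
gripper_force: 20.0
```

Run:
```python
from bars import *
s=st(); print(s['force']); go(*pw(0,0,.0625),.11,s)
```

```text
t 36.23 pos [ 0.5523 -0.0953  0.0635] rot [ 3.142e+00 -1.000e-03  1.100e-01] q [ 0.18  0.36 -0.47  0.   -0.74  1.5 ] w 0.0597
[-0.56269269  0.58632468 -1.50558515]
d [-0.7 -0.6  1. ] r [ 0.    -0.001  0.   ]
```

>>> jog_arm:
  targets:
    - {"dx": 0,"dy": 0,"dz": 1.2,"rx": 0,"ry": 0,"rz": 0,"gripper": 0.6}
    - {"dx": 0,"dy": 0,"dz": 1.2,"rx": 0,"ry": 0,"rz": 0,"gripper": 0.6}
    - {"dx": 0,"dy": 0,"dz": 1.2,"rx": 0,"ry": 0,"rz": 0,"gripper": 0.2}
    - {"dx": 0,"dy": 0,"dz": 1.2,"rx": 0,"ry": 0,"rz": 0,"gripper": 0.15}
    - {"dx": 0,"dy": 0,"dz": 1.2,"rx": 0,"ry": 0,"rz": 0,"gripper": 0.15}
    - {"dx": 0,"dy": 0,"dz": 1.2,"rx": 0,"ry": 0,"rz": 0,"gripper": 0.15}
    - {"dx": 0,"dy": 0,"dz": -8,"rx": 0,"ry": 0,"rz": 0,"gripper": 0.15}
    - {"dx": 0,"dy": 0,"dz": -30,"rx": 0,"ry": 0,"rz": 0,"gripper": 0.15}

```text
t: 36.9
eef_pos: [0.55, -0.0955, 0.0913]
ee_rot: [-3.141, 0.005, 0.11]
force: [0.4, -0.0, -0.2]
width: 0.0747
gripper_force: 0.0
```

>>> jog_arm:
  targets:
    - {"dx": 0,"dy": 0,"dz": -40,"rx": 0,"ry": 0,"rz": 0,"gripper": 0.1}
    - {"dx": 0,"dy": 0,"dz": -70,"rx": 0,"ry": 0,"rz": 0,"gripper": 0}
    - {"dx": -30,"dy": -20,"dz": -75,"rx": 0,"ry": 0,"rz": 0,"gripper": 0}
    - {"dx": -60,"dy": -50,"dz": -75,"rx": 0,"ry": 0,"rz": 0,"gripper": 0}
    - {"dx": -80,"dy": -85,"dz": -75,"rx": 0,"ry": 0,"rz": 0,"gripper": 0}
    - {"dx": -80,"dy": -125,"dz": -75,"rx": 0,"ry": 0,"rz": 0,"gripper": 0}
    - {"dx": -80,"dy": -165,"dz": -75,"rx": 0,"ry": 0,"rz": 0,"gripper": 0}
    - {"dx": -80,"dy": -205,"dz": -75,"rx": 0,"ry": 0,"rz": 0,"gripper": 0}

```text
t: 37.57
eef_pos: [0.4493, 0.1011, 0.1695]
ee_rot: [-3.141, -0.002, 0.11]
force: [0.9, -0.4, 0.5]
width: 0.0879
gripper_force: 0.0
```

Run:
```python
from bars import *
s=st(); f=grab('top')
hsv=cv2.cvtColor(f['frame'],cv2.COLOR_RGB2HSV); V=hsv[...,2]; P=cloud(f)
cv2.imwrite('pics/h8.png',cv2.resize(f['frame'][130:260,185:400][:,:,::-1],None,fx=3.5,fy=3.5,interpolation=cv2.INTER_CUBIC))
m=(P[...,2]>.014)&(P[...,2]<.036)&(np.hypot(P[...,0]-.47,P[...,1]-.357)<.09)&(V<80)
c=max(cv2.findContours(m.astype(np.uint8),0,1)[0],key=cv2.contourArea)
r=cv2.minAreaRect((onz(f,c.reshape(-1,2),.025)[:,:2]*1000).astype(np.float32)); print('display',r)
go(.468,.355,.09,0,s)
```

```text
t 37.57 pos [0.4493 0.1011 0.1695] rot [-3.141e+00 -2.000e-03  1.100e-01] q [ 0.65  0.07 -0.56  0.   -0.94  1.03] w 0.0879
display ((526.2449951171875, 368.0867614746094), (28.819286346435547, 58.389251708984375), 34.600242614746094)
d [  46.3 -250.2   79.9] r [-0.001 -0.002  0.11 ]
```

View pics/h8.png

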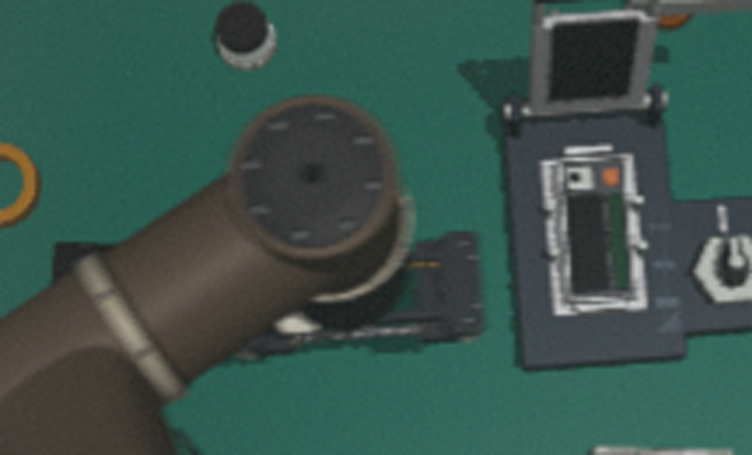

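The housing is seated between the pins, and the wing points at the index line. Next I fetch the display, gripping it high so the tips stay above the housing.

>>> jog_arm:
  targets:
    - {"dx": 6,"dy": -40,"dz": 0,"rx": 0,"ry": 0,"rz": 0.02,"gripper": 0}
    - {"dx": 12,"dy": -80,"dz": 0,"rx": 0,"ry": 0,"rz": 0.05,"gripper": 0}
    - {"dx": 20,"dy": -120,"dz": 0,"rx": 0,"ry": 0,"rz": 0.08,"gripper": 0}
    - {"dx": 28,"dy": -160,"dz": 0,"rx": 0,"ry": 0,"rz": 0.11,"gripper": 0}
    - {"dx": 36,"dy": -200,"dz": 0,"rx": 0,"ry": 0,"rz": 0.113,"gripper": 0}
    - {"dx": 46,"dy": -235,"dz": 20,"rx": 0,"ry": 0,"rz": 0.113,"gripper": 0}
    - {"dx": 46,"dy": -248,"dz": 50,"rx": 0,"ry": 0,"rz": 0.113,"gripper": 0}
    - {"dx": 46,"dy": -248,"dz": 75,"rx": 0,"ry": 0,"rz": 0.113,"gripper": 0}

```text
t: 38.28
eef_pos: [0.4686, 0.3549, 0.0925]
ee_rot: [-3.14, -0.001, -0.0]
force: [-0.0, -0.7, -1.6]
width: 0.0878
gripper_force: 0.0
```

>>> jog_arm:
  targets:
    - {"dx": 0,"dy": 0,"dz": 0,"rx": 0,"ry": 0,"rz": 0,"gripper": 0}
    - {"dx": 0,"dy": 0,"dz": 0,"rx": 0,"ry": 0,"rz": 0,"gripper": 0}
    - {"dx": 0,"dy": 0,"dz": 0,"rx": 0,"ry": 0,"rz": 0,"gripper": 0}
    - {"dx": 0,"dy": 0,"dz": 0,"rx": 0,"ry": 0,"rz": 0,"gripper": 0}
    - {"dx": 0,"dy": 0,"dz": 0,"rx": 0,"ry": 0,"rz": 0,"gripper": 0}
    - {"dx": 0,"dy": 0,"dz": 0,"rx": 0,"ry": 0,"rz": 0,"gripper": 0}
    - {"dx": 0,"dy": 0,"dz": 0,"rx": 0,"ry": 0,"rz": 0,"gripper": 0}
    - {"dx": 0,"dy": 0,"dz": 0,"rx": 0,"ry": 0,"rz": 0,"gripper": 0}

```text
t: 38.95
eef_pos: [0.4686, 0.3512, 0.0938]
ee_rot: [-3.141, -0.001, -0.003]
force: [-0.1, 0.4, -0.7]
width: 0.0879
gripper_force: 0.0
```

Run:
```python
from bars import *
s=st(); go(.468,.355,.0405,-.005,s)
f=grab('scene'); hsv=cv2.cvtColor(f['frame'],cv2.COLOR_RGB2HSV); P=cloud(f)
m=(np.hypot(P[...,0]-.47,P[...,1]-.357)<.1)&(hsv[...,2]<60)&(P[...,2]<.034)
c=max(cv2.findContours(m.astype(np.uint8),0,1)[0],key=cv2.contourArea)
r=cv2.minAreaRect((onz(f,c.reshape(-1,2),.025)[:,:2]*1000).astype(np.float32)); print('display',r)
```

```text
t 38.95 pos [0.4686 0.3512 0.0938] rot [-3.141e+00 -1.000e-03 -3.000e-03] q [ 0.98  0.36 -0.38  0.   -0.83  0.59] w 0.0879
d [-0.6 -3.8 53.3] r [-0.001 -0.001  0.002]
display ((472.5912170410156, 360.666259765625), (64.3795394897461, 126.95474243164062), 89.73217010498047)
```

>>> jog_arm:
  targets:
    - {"dx": 0,"dy": -4,"dz": 25,"rx": 0,"ry": 0,"rz": 0,"gripper": 0}
    - {"dx": 0,"dy": -4,"dz": 42,"rx": 0,"ry": 0,"rz": 0,"gripper": 0}
    - {"dx": 0,"dy": -4,"dz": 50,"rx": 0,"ry": 0,"rz": 0,"gripper": 0}
    - {"dx": 0,"dy": -4,"dz": 53.5,"rx": 0,"ry": 0,"rz": 0,"gripper": 0}
    - {"dx": 0,"dy": -4,"dz": 53.5,"rx": 0,"ry": 0,"rz": 0,"gripper": 0.1}
    - {"dx": 0,"dy": -4,"dz": 53.5,"rx": 0,"ry": 0,"rz": 0,"gripper": 0.1}
    - {"dx": 0,"dy": -4,"dz": 53.5,"rx": 0,"ry": 0,"rz": 0,"gripper": 0.1}
    - {"dx": 0,"dy": -4,"dz": 53.5,"rx": 0,"ry": 0,"rz": 0,"gripper": 0.1}
  force: 20

```text
t: 39.67
eef_pos: [0.4688, 0.3556, 0.0406]
ee_rot: [-3.14, -0.001, -0.003]
force: [0.0, 0.2, -0.7]
width: 0.0788
gripper_force: 0.0
```

Run:
```python
from bars import *
s=st(); go(.468,.355,.0405,-.005,s)
```

```text
t 39.67 pos [0.4688 0.3556 0.0406] rot [-3.14e+00 -1.00e-03 -3.00e-03] q [ 0.98  0.43 -0.42  0.   -0.72  0.59] w 0.0788
d [-0.8  0.6  0.1] r [-0.001 -0.001  0.002]
```

>>> jog_arm:
  targets:
    - {"dx": 0,"dy": 0,"dz": 0,"rx": 0,"ry": 0,"rz": 0,"gripper": 0.3}
    - {"dx": 0,"dy": 0,"dz": 0,"rx": 0,"ry": 0,"rz": 0,"gripper": 0.5}
    - {"dx": 0,"dy": 0,"dz": 0,"rx": 0,"ry": 0,"rz": 0,"gripper": 0.6}
    - {"dx": 0,"dy": 0,"dz": 0,"rx": 0,"ry": 0,"rz": 0,"gripper": 0.6}
    - {"dx": 0,"dy": 0,"dz": 0,"rx": 0,"ry": 0,"rz": 0,"gripper": 0.6}
    - {"dx": 0,"dy": 0,"dz": 0,"rx": 0,"ry": 0,"rz": 0,"gripper": 0.6}
    - {"dx": 0,"dy": 0,"dz": -10,"rx": 0,"ry": 0,"rz": 0,"gripper": 0.6}
    - {"dx": 0,"dy": 0,"dz": -25,"rx": 0,"ry": 0,"rz": 0,"gripper": 0.6}

```text
t: 40.33
eef_pos: [0.4676, 0.3542, 0.0638]
ee_rot: [3.139, 0.002, -0.003]
force: [-0.1, 0.7, -0.9]
width: 0.0599
gripper_force: 20.0
```

>>> jog_arm:
  targets:
    - {"dx": 0,"dy": 0,"dz": -20,"rx": 0,"ry": 0,"rz": 0,"gripper": 0.6}
    - {"dx": 0,"dy": 0,"dz": -45,"rx": 0,"ry": 0,"rz": 0,"gripper": 0.6}
    - {"dx": 0,"dy": 0,"dz": -70,"rx": 0,"ry": 0,"rz": 0,"gripper": 0.6}
    - {"dx": 0,"dy": 0,"dz": -75,"rx": 0,"ry": 0,"rz": 0,"gripper": 0.6}
    - {"dx": 0,"dy": 0,"dz": -75,"rx": 0,"ry": 0,"rz": 0,"gripper": 0.6}
    - {"dx": 0,"dy": 0,"dz": -75,"rx": 0,"ry": 0,"rz": 0,"gripper": 0.6}
    - {"dx": 0,"dy": 0,"dz": -75,"rx": 0,"ry": 0,"rz": 0,"gripper": 0.6}
    - {"dx": 0,"dy": 0,"dz": -75,"rx": 0,"ry": 0,"rz": 0,"gripper": 0.6}

```text
t: 41.0
eef_pos: [0.4679, 0.3546, 0.1384]
ee_rot: [3.14, 0.001, -0.003]
force: [0.1, 0.5, -1.2]
width: 0.0598
gripper_force: 20.0
```

Run:
```python
from bars import *
s=st(); print(s['gripper_force'],s['force'],s['moment']); go(*pw(0,0,.14),.11,s)
f=grab('top'); P=cloud(f); hsv=cv2.cvtColor(f['frame'],cv2.COLOR_RGB2HSV)
# housing in nest: bright rim/inside at z~.05-.065
Q=P-np.array([PO[0]+.002,PO[1]+.002,0]); c,s_=np.cos(PY),np.sin(PY); nx=Q[...,0]*c+Q[...,1]*s_; ny=-Q[...,0]*s_+Q[...,1]*c
m=(abs(nx)<.08)&(abs(ny)<.045)&(P[...,2]>.044)&(P[...,2]<.067)
print('n',m.sum(),np.percentile(nx[m],[2,98]),np.percentile(ny[m],[2,98]))
# level: plane fit
A=np.c_[nx[m],ny[m],np.ones(m.sum())]; print(np.linalg.lstsq(A,P[...,2][m],rcond=None)[0])
```

```text
t 41.0 pos [0.4679 0.3546 0.1384] rot [ 3.14e+00  1.00e-03 -3.00e-03] q [ 0.98  0.31 -0.33 -0.   -0.93  0.59] w 0.0598
19.998721182346344 [ 0.13546786  0.54205958 -1.16660952] [-0.06816521  0.02800918  0.03501076]
d [ 85.  449.1  -1. ] r [ 0.002  0.001 -0.113]
n 935 [-0.06920941  0.07047693] [-0.0324667   0.02868884]
[-0.00545583  0.03125727  0.05693824]
```

The display is held. Carrying it to the nest.

>>> jog_arm:
  targets:
    - {"dx": 0,"dy": 25,"dz": 0,"rx": 0,"ry": 0,"rz": 0,"gripper": 0.6}
    - {"dx": 3,"dy": 60,"dz": 0,"rx": 0,"ry": 0,"rz": -0.02,"gripper": 0.6}
    - {"dx": 10,"dy": 100,"dz": 0,"rx": 0,"ry": 0,"rz": -0.04,"gripper": 0.6}
    - {"dx": 18,"dy": 140,"dz": 0,"rx": 0,"ry": 0,"rz": -0.06,"gripper": 0.6}
    - {"dx": 26,"dy": 180,"dz": 0,"rx": 0,"ry": 0,"rz": -0.08,"gripper": 0.6}
    - {"dx": 35,"dy": 220,"dz": 0,"rx": 0,"ry": 0,"rz": -0.1,"gripper": 0.6}
    - {"dx": 45,"dy": 260,"dz": 0,"rx": 0,"ry": 0,"rz": -0.113,"gripper": 0.6}
    - {"dx": 52,"dy": 290,"dz": 0,"rx": 0,"ry": 0,"rz": -0.113,"gripper": 0.6}

```text
t: 41.72
eef_pos: [0.5193, 0.0623, 0.139]
ee_rot: [3.141, 0.001, 0.111]
force: [0.1, 0.8, -1.1]
width: 0.0597
gripper_force: 20.0
```

Run:
```python
from bars import *
s=st(); go(*pw(0,0,.14),.11,s)
```

```text
t 41.72 pos [0.5193 0.0623 0.139 ] rot [3.141e+00 1.000e-03 1.110e-01] q [ 0.49  0.21 -0.47  0.   -0.89  1.19] w 0.0597
d [ 14.7 159.7  -0.9] r [0.001 0.001 0.001]
```

>>> jog_arm:
  targets:
    - {"dx": 2,"dy": 35,"dz": 0,"rx": 0,"ry": 0,"rz": 0,"gripper": 0.6}
    - {"dx": 5,"dy": 75,"dz": 0,"rx": 0,"ry": 0,"rz": 0,"gripper": 0.6}
    - {"dx": 10,"dy": 110,"dz": 0,"rx": 0,"ry": 0,"rz": 0,"gripper": 0.6}
    - {"dx": 14,"dy": 140,"dz": 0,"rx": 0,"ry": 0,"rz": 0,"gripper": 0.6}
    - {"dx": 14,"dy": 157,"dz": 0,"rx": 0,"ry": 0,"rz": 0,"gripper": 0.6}
    - {"dx": 14,"dy": 157,"dz": 10,"rx": 0,"ry": 0,"rz": 0,"gripper": 0.6}
    - {"dx": 14,"dy": 157,"dz": 25,"rx": 0,"ry": 0,"rz": 0,"gripper": 0.6}
    - {"dx": 14,"dy": 157,"dz": 25,"rx": 0,"ry": 0,"rz": 0,"gripper": 0.6}

```text
t: 42.38
eef_pos: [0.5486, -0.0899, 0.1112]
ee_rot: [-3.141, 0.005, 0.108]
force: [-0.8, 1.0, -1.6]
width: 0.0595
gripper_force: 20.0
```

>>> jog_arm:
  targets:
    - {"dx": 0,"dy": 0,"dz": 0,"rx": 0,"ry": 0,"rz": 0,"gripper": 0.6}
    - {"dx": 0,"dy": 0,"dz": 0,"rx": 0,"ry": 0,"rz": 0,"gripper": 0.6}
    - {"dx": 0,"dy": 0,"dz": 0,"rx": 0,"ry": 0,"rz": 0,"gripper": 0.6}
    - {"dx": 0,"dy": 0,"dz": 0,"rx": 0,"ry": 0,"rz": 0,"gripper": 0.6}
    - {"dx": 0,"dy": 0,"dz": 0,"rx": 0,"ry": 0,"rz": 0,"gripper": 0.6}
    - {"dx": 0,"dy": 0,"dz": 0,"rx": 0,"ry": 0,"rz": 0,"gripper": 0.6}
    - {"dx": 0,"dy": 0,"dz": 0,"rx": 0,"ry": 0,"rz": 0,"gripper": 0.6}
    - {"dx": 0,"dy": 0,"dz": 0,"rx": 0,"ry": 0,"rz": 0,"gripper": 0.6}

```text
t: 43.05
eef_pos: [0.5508, -0.0894, 0.1148]
ee_rot: [-3.142, -0.0, 0.11]
force: [-1.0, 0.1, -0.7]
width: 0.0595
gripper_force: 20.0
```

Run:
```python
from bars import *
s=st(); go(*pw(0,0,.0835),.11,s)
```

```text
t 43.05 pos [ 0.5508 -0.0894  0.1148] rot [-3.142 -0.     0.11 ] q [ 0.19  0.29 -0.42 -0.   -0.86  1.49] w 0.0595
d [ 0.1  5.4 31.3] r [-0. -0.  0.]
```

>>> jog_arm:
  targets:
    - {"dx": 0.5,"dy": 5.4,"dz": 12,"rx": 0,"ry": 0,"rz": 0,"gripper": 0.6}
    - {"dx": 0.5,"dy": 5.4,"dz": 22,"rx": 0,"ry": 0,"rz": 0,"gripper": 0.6}
    - {"dx": 0.5,"dy": 5.4,"dz": 28,"rx": 0,"ry": 0,"rz": 0,"gripper": 0.6}
    - {"dx": 0.5,"dy": 5.4,"dz": 31.5,"rx": 0,"ry": 0,"rz": 0,"gripper": 0.6}
    - {"dx": 0.5,"dy": 5.4,"dz": 31.5,"rx": 0,"ry": 0,"rz": 0,"gripper": 0.6}
    - {"dx": 0.5,"dy": 5.4,"dz": 31.5,"rx": 0,"ry": 0,"rz": 0,"gripper": 0.6}
    - {"dx": 0.5,"dy": 5.4,"dz": 31.5,"rx": 0,"ry": 0,"rz": 0,"gripper": 0.6}
    - {"dx": 0.5,"dy": 5.4,"dz": 31.5,"rx": 0,"ry": 0,"rz": 0,"gripper": 0.6}

```text
t: 43.72
eef_pos: [0.552, -0.0947, 0.0833]
ee_rot: [-3.142, -0.0, 0.11]
force: [0.3, 0.2, -0.9]
width: 0.0599
gripper_force: 20.0
```

Run:
```python
from bars import *
s=st(); print(s['force']); go(*pw(0,0,.0826),.11,s)
```

```text
t 43.72 pos [ 0.552  -0.0947  0.0833] rot [-3.142 -0.     0.11 ] q [ 0.18  0.34 -0.45  0.   -0.79  1.5 ] w 0.0599
[ 0.30780638  0.17596626 -0.85915762]
d [-0.5  0.1  0.7] r [-0. -0.  0.]
```

>>> jog_arm:
  targets:
    - {"dx": 0,"dy": 0,"dz": 0.8,"rx": 0,"ry": 0,"rz": 0,"gripper": 0.6}
    - {"dx": 0,"dy": 0,"dz": 0.8,"rx": 0,"ry": 0,"rz": 0,"gripper": 0.6}
    - {"dx": 0,"dy": 0,"dz": 0.8,"rx": 0,"ry": 0,"rz": 0,"gripper": 0.2}
    - {"dx": 0,"dy": 0,"dz": 0.8,"rx": 0,"ry": 0,"rz": 0,"gripper": 0.15}
    - {"dx": 0,"dy": 0,"dz": 0.8,"rx": 0,"ry": 0,"rz": 0,"gripper": 0.15}
    - {"dx": 0,"dy": 0,"dz": 0.8,"rx": 0,"ry": 0,"rz": 0,"gripper": 0.15}
    - {"dx": 0,"dy": 0,"dz": -8,"rx": 0,"ry": 0,"rz": 0,"gripper": 0.15}
    - {"dx": 0,"dy": 0,"dz": -30,"rx": 0,"ry": 0,"rz": 0,"gripper": 0.15}

```text
t: 44.38
eef_pos: [0.5499, -0.0949, 0.1113]
ee_rot: [-3.141, 0.005, 0.11]
force: [0.6, -0.7, 1.0]
width: 0.0743
gripper_force: 0.0
```

>>> jog_arm:
  targets:
    - {"dx": 0,"dy": 0,"dz": -40,"rx": 0,"ry": 0,"rz": 0,"gripper": 0.1}
    - {"dx": -10,"dy": 0,"dz": -75,"rx": 0,"ry": 0,"rz": 0,"gripper": 0}
    - {"dx": -40,"dy": 0,"dz": -90,"rx": 0,"ry": 0,"rz": 0,"gripper": 0}
    - {"dx": -70,"dy": -10,"dz": -90,"rx": 0,"ry": 0,"rz": 0,"gripper": 0}
    - {"dx": -90,"dy": -45,"dz": -90,"rx": 0,"ry": 0,"rz": 0,"gripper": 0}
    - {"dx": -90,"dy": -85,"dz": -90,"rx": 0,"ry": 0,"rz": 0,"gripper": 0}
    - {"dx": -90,"dy": -125,"dz": -90,"rx": 0,"ry": 0,"rz": 0,"gripper": 0}
    - {"dx": -90,"dy": -165,"dz": -90,"rx": 0,"ry": 0,"rz": 0,"gripper": 0}

```text
t: 45.05
eef_pos: [0.4435, 0.0605, 0.2045]
ee_rot: [-3.141, -0.002, 0.109]
force: [1.1, 0.6, 0.2]
width: 0.0874
gripper_force: 0.0
```

Run:
```python
from bars import *
s=st(); f=grab('top'); hsv=cv2.cvtColor(f['frame'],cv2.COLOR_RGB2HSV); P=cloud(f)
m=np.zeros((400,640),np.uint8); m[172:225,335:373]=1
m=m*(hsv[...,2]<55); c=max(cv2.findContours(m.astype(np.uint8),0,1)[0],key=cv2.contourArea)
r=cv2.minAreaRect((onz(f,c.reshape(-1,2),.067)[:,:2]*1000).astype(np.float32)); print('display',r,'expect',(PO+.002)*1000)
# lid: points of the handle
c_,s_=np.cos(PY),np.sin(PY); Q=P-np.array([PO[0]+.002,PO[1]+.002,0]); nx=Q[...,0]*c_+Q[...,1]*s_; ny=-Q[...,0]*s_+Q[...,1]*c_; z=P[...,2]
rr=np.hypot(nx-.105,z-.074); mm=(abs(ny)<.05)&(abs(rr-.205)<.012)&(z>.15); print(mm.sum(),nx[mm].mean(),ny[mm].mean(),z[mm].mean(),'angle',np.median(np.arctan2(z[mm]-.074,-(nx[mm]-.105))))
ml=(abs(ny)<.045)&(rr<.2)&(z>.11)&(nx>.08)&(nx<.2); print('plate',np.median(np.arctan2(z[ml]-.074,-(nx[ml]-.105))))
cv2.imwrite('pics/e9.png',cv2.resize(f['frame'][120:245,300:430][:,:,::-1],None,fx=4.5,fy=4.5,interpolation=cv2.INTER_CUBIC))
```

```text
t 45.05 pos [0.4435 0.0605 0.2045] rot [-3.141e+00 -2.000e-03  1.090e-01] q [ 0.58  0.01 -0.53  0.   -1.02  1.1 ] w 0.0874
display ((554.4511108398438, -92.21823120117188), (128.20428466796875, 57.17015838623047), 4.016054630279541) expect [553.5 -92.8]
172 0.13363831287723074 0.0004893444617326829 0.28157192121797076 angle 1.703777987551382
plate 1.6477596223476936
```

View pics/e9.png

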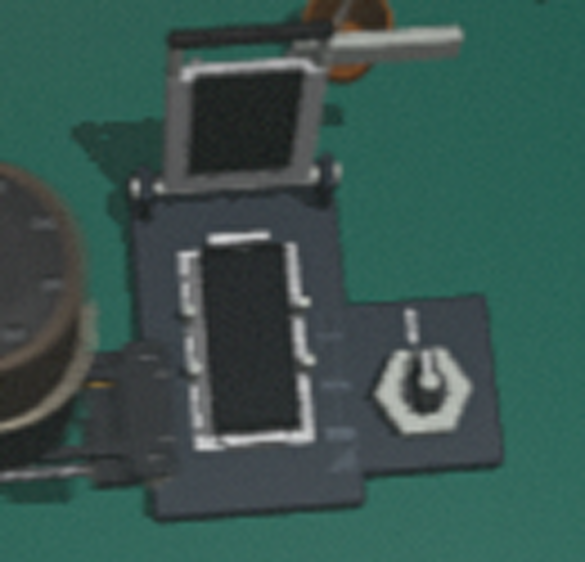

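The display sits square on the housing and the nose points at the index line. The lid handle is at about nest x=0.133, z=0.277, so I go above it with the fingers closing along x.

Run:
```python
from bars import *
s=st(); go(*pw(.03,.06,.34),-1.461,s); go(*pw(.133,0,.34),-1.461,s); go(*pw(.133,0,.289),-1.461,s)
```

```text
t 45.1 pos [0.4441 0.066  0.2047] rot [-3.139 -0.004  0.113] q [ 0.59  0.01 -0.53 -0.   -1.02  1.09] w 0.0875
d [ 119.4  111.6 -135.1] r [-5.000e-03 -1.000e-03  1.574e+00]
d [ 222.2  171.9 -134.9] r [-5.000e-03 -1.000e-03  1.574e+00]
d [222.  172.  -83.9] r [-5.000e-03 -1.000e-03  1.574e+00]
```

>>> jog_arm:
  targets:
    - {"dx": 0,"dy": 0,"dz": -40,"rx": 0,"ry": 0,"rz": 0.12,"gripper": 0}
    - {"dx": 0,"dy": 0,"dz": -80,"rx": 0,"ry": 0,"rz": 0.24,"gripper": 0}
    - {"dx": 0,"dy": 10,"dz": -120,"rx": 0,"ry": 0,"rz": 0.36,"gripper": 0}
    - {"dx": 10,"dy": 25,"dz": -150,"rx": 0,"ry": 0,"rz": 0.48,"gripper": 0}
    - {"dx": 30,"dy": 50,"dz": -160,"rx": 0,"ry": 0,"rz": 0.6,"gripper": 0}
    - {"dx": 55,"dy": 70,"dz": -160,"rx": 0,"ry": 0,"rz": 0.72,"gripper": 0}
    - {"dx": 80,"dy": 90,"dz": -160,"rx": 0,"ry": 0,"rz": 0.84,"gripper": 0}
    - {"dx": 110,"dy": 110,"dz": -160,"rx": 0,"ry": 0,"rz": 0.96,"gripper": 0}

```text
t: 45.77
eef_pos: [0.5661, -0.0392, 0.3648]
ee_rot: [-3.139, -0.001, -0.855]
force: [0.6, 2.1, 0.3]
width: 0.0874
gripper_force: 0.0
```

Run:
```python
from bars import *
s=st(); go(*pw(.133,0,.365),-1.461,s); go(*pw(.133,0,.289),-1.461,s)
```

```text
t 45.77 pos [ 0.5661 -0.0392  0.3648] rot [-3.139e+00 -1.000e-03 -8.550e-01] q [ 0.28  0.13 -0.04 -0.   -1.41  0.44] w 0.0874
d [108.1 -61.8  -0. ] r [-0.002 -0.     0.606]
d [108.  -61.7  76. ] r [-0.002 -0.     0.606]
```

>>> jog_arm:
  targets:
    - {"dx": 30,"dy": -18,"dz": 0,"rx": 0,"ry": 0,"rz": 0.12,"gripper": 0}
    - {"dx": 60,"dy": -36,"dz": 0,"rx": 0,"ry": 0,"rz": 0.24,"gripper": 0}
    - {"dx": 90,"dy": -52,"dz": 0,"rx": 0,"ry": 0,"rz": 0.36,"gripper": 0}
    - {"dx": 107,"dy": -61,"dz": 0,"rx": 0,"ry": 0,"rz": 0.48,"gripper": 0}
    - {"dx": 107,"dy": -61,"dz": 0,"rx": 0,"ry": 0,"rz": 0.58,"gripper": 0}
    - {"dx": 107,"dy": -61,"dz": 0,"rx": 0,"ry": 0,"rz": 0.6,"gripper": 0}
    - {"dx": 107,"dy": -61,"dz": 0,"rx": 0,"ry": 0,"rz": 0.6,"gripper": 0}
    - {"dx": 107,"dy": -61,"dz": 0,"rx": 0,"ry": 0,"rz": 0.6,"gripper": 0}

```text
t: 46.43
eef_pos: [0.6816, -0.0779, 0.3639]
ee_rot: [-3.141, -0.0, -1.446]
force: [-0.5, 0.3, 0.6]
width: 0.0875
gripper_force: 0.0
```

Run:
```python
from bars import *
s=st(); go(*pw(.133,0,.289),-1.461,s)
```

```text
t 46.43 pos [ 0.6816 -0.0779  0.3639] rot [-3.141 -0.    -1.446] q [ 0.17  0.33  0.23  0.   -1.47 -0.05] w 0.0875
d [ 2.5 -1.7 74.9] r [-0.001  0.     0.015]
```

>>> jog_arm:
  targets:
    - {"dx": 0,"dy": 0,"dz": 30,"rx": 0,"ry": 0,"rz": 0.015,"gripper": 0}
    - {"dx": 0,"dy": 0,"dz": 55,"rx": 0,"ry": 0,"rz": 0.015,"gripper": 0}
    - {"dx": 0,"dy": 0,"dz": 70,"rx": 0,"ry": 0,"rz": 0.015,"gripper": 0}
    - {"dx": 0,"dy": 0,"dz": 75,"rx": 0,"ry": 0,"rz": 0.015,"gripper": 0}
    - {"dx": 0,"dy": 0,"dz": 75,"rx": 0,"ry": 0,"rz": 0.015,"gripper": 0.2}
    - {"dx": 0,"dy": 0,"dz": 75,"rx": 0,"ry": 0,"rz": 0.015,"gripper": 0.5}
    - {"dx": 0,"dy": 0,"dz": 75,"rx": 0,"ry": 0,"rz": 0.015,"gripper": 0.8}
    - {"dx": 0,"dy": 0,"dz": 75,"rx": 0,"ry": 0,"rz": 0.015,"gripper": 0.95}
  force: 12

```text
t: 47.1
eef_pos: [0.6826, -0.078, 0.2899]
ee_rot: [-3.139, -0.0, -1.464]
force: [-0.5, -0.2, 0.5]
width: 0.0669
gripper_force: 0.0
```

>>> jog_arm:
  targets:
    - {"dx": 0,"dy": 0,"dz": 0,"rx": 0,"ry": 0,"rz": 0,"gripper": 0.95}
    - {"dx": 0,"dy": 0,"dz": 0,"rx": 0,"ry": 0,"rz": 0,"gripper": 0.95}
    - {"dx": 0,"dy": 0,"dz": 0,"rx": 0,"ry": 0,"rz": 0,"gripper": 0.95}
    - {"dx": 0,"dy": 0,"dz": 0,"rx": 0,"ry": 0,"rz": 0,"gripper": 0.95}
    - {"dx": 0,"dy": 0,"dz": 0,"rx": 0,"ry": 0,"rz": 0,"gripper": 0.95}
    - {"dx": 0,"dy": 0,"dz": 0,"rx": 0,"ry": 0,"rz": 0,"gripper": 0.95}
    - {"dx": 0,"dy": 0,"dz": 0,"rx": 0,"ry": 0,"rz": 0,"gripper": 0.95}
    - {"dx": 0,"dy": 0,"dz": 0,"rx": 0,"ry": 0,"rz": 0,"gripper": 0.95}

```text
t: 47.77
eef_pos: [0.6823, -0.078, 0.2881]
ee_rot: [-3.141, -0.0, -1.465]
force: [3.7, 0.7, -0.2]
width: 0.0135
gripper_force: 1.9
```

```bash
cat > lid.py <<'E'
from bars import *
def lid():
    s=st(); print('F',np.round(s['force'],1),'g',round(s['gripper_force'],1))
    d=s['eef_pos'][:2]-PO; x=d@[np.cos(PY),np.sin(PY)]; y=d@[-np.sin(PY),np.cos(PY)]
    zoff=s['eef_pos'][2]
    print('nest x',x,'y',y)
    return s,x
def arc(s,th0,ths):
    "tool shifts per lid angle, handle taken to be held now at th0"
    r=R.from_euler('xyz',s['ee_rot']); L=.205
    for t in ths:
        dxn=-L*(np.cos(t)-np.cos(th0)); dz=L*(np.sin(t)-np.sin(th0))
        d=r.inv().apply([dxn*np.cos(PY),dxn*np.sin(PY),dz])*1000; print(round(t,2),np.round(d,1))
E
python3 - <<'E'
from lid import *
s,x=lid(); th=np.arccos(-(x-.105)/.205); print('th',th)
arc(s,th,[th-.05]+list(th-.05-.16*np.arange(1,8)));
E
```

```text
t 47.77 pos [ 0.6823 -0.078   0.2881] rot [-3.141 -0.    -1.465] q [ 0.17  0.36  0.1   0.   -1.31 -0.06] w 0.0135
F [ 3.7  0.7 -0.2] g 1.9
nest x 0.13189260407697423 y 0.0023419775334542043
th 1.702358963292886
1.65 [ 0.  10.2 -1.1]
1.49 [ 0.2 43.  -1.2]
1.33 [ 0.3 75.3  4. ]
1.17 [  0.4 106.4  14.2]
1.01 [  0.5 135.5  29.3]
0.85 [  0.6 161.8  48.8]
0.69 [  0.7 184.7  72.3]
0.53 [  0.8 203.6  99.1]
```

>>> jog_arm:
  targets:
    - {"dx": 0,"dy": 3,"dz": 0,"rx": 0,"ry": 0,"rz": 0,"gripper": 0.95}
    - {"dx": 0,"dy": 10,"dz": -1,"rx": 0,"ry": 0,"rz": 0,"gripper": 0.95}
    - {"dx": 0,"dy": 25,"dz": -1.5,"rx": 0,"ry": 0,"rz": 0,"gripper": 0.95}
    - {"dx": 0,"dy": 43,"dz": -1,"rx": 0,"ry": 0,"rz": 0,"gripper": 0.95}
    - {"dx": 0,"dy": 60,"dz": 1,"rx": 0,"ry": 0,"rz": 0,"gripper": 0.95}
    - {"dx": 0,"dy": 75,"dz": 4,"rx": 0,"ry": 0,"rz": 0,"gripper": 0.95}
    - {"dx": 0,"dy": 91,"dz": 9,"rx": 0,"ry": 0,"rz": 0,"gripper": 0.95}
    - {"dx": 0,"dy": 106,"dz": 14,"rx": 0,"ry": 0,"rz": 0,"gripper": 0.95}

```text
t: 48.43
eef_pos: [0.577, -0.0894, 0.2753]
ee_rot: [-3.138, -0.001, -1.464]
force: [4.7, -1.1, -0.7]
width: 0.0113
gripper_force: 12.0
```

Run:
```python
from lid import *
s,x=lid(); th=np.arccos(-(x-.105)/.205); print('th',th)
arc(s,th,list(th-.1*np.arange(1,9)));
```

```text
t 48.43 pos [ 0.577  -0.0894  0.2753] rot [-3.138e+00 -1.000e-03 -1.464e+00] q [ 0.18  0.19 -0.16  0.   -1.22 -0.08] w 0.0113
F [ 4.7 -1.1 -0.7] g 12.0
nest x 0.025964625163063384 y 0.002575406716685191
th 1.175005050204423
1.08 [ 0.1 18.5  8.8]
0.98 [ 0.1 36.1 19.3]
0.88 [ 0.2 52.5 31.6]
0.78 [ 0.2 67.6 45.4]
0.68 [ 0.3 81.2 60.7]
0.58 [ 0.3 93.3 77.3]
0.48 [  0.3 103.6  95. ]
0.38 [  0.3 112.2 113.6]
```

>>> jog_arm:
  targets:
    - {"dx": 0,"dy": 18.5,"dz": 9,"rx": 0,"ry": 0,"rz": 0,"gripper": 0.95}
    - {"dx": 0,"dy": 36,"dz": 19,"rx": 0,"ry": 0,"rz": 0,"gripper": 0.95}
    - {"dx": 0,"dy": 52.5,"dz": 31.5,"rx": 0,"ry": 0,"rz": 0,"gripper": 0.95}
    - {"dx": 0,"dy": 67.5,"dz": 45.5,"rx": 0,"ry": 0,"rz": 0,"gripper": 0.95}
    - {"dx": 0,"dy": 81,"dz": 61,"rx": 0,"ry": 0,"rz": 0,"gripper": 0.95}
    - {"dx": 0,"dy": 93,"dz": 77,"rx": 0,"ry": 0,"rz": 0,"gripper": 0.95}
    - {"dx": 0,"dy": 103.5,"dz": 95,"rx": 0,"ry": 0,"rz": 0,"gripper": 0.95}
    - {"dx": 0,"dy": 112,"dz": 113.5,"rx": 0,"ry": 0,"rz": 0,"gripper": 0.95}

```text
t: 49.1
eef_pos: [0.466, -0.1011, 0.1612]
ee_rot: [-3.137, -0.0, -1.464]
force: [7.1, -0.1, -0.9]
width: 0.0115
gripper_force: 12.0
```

Run:
```python
from lid import *
s,x=lid(); th=np.arccos(min(1,-(x-.105)/.205)); z=s['eef_pos'][2]; th2=np.arcsin((z-.0125-.074)/.205); print('th',th,th2)
arc(s,th2,[.3,.22,.15,.1,.05,.02,0]);
```

```text
t 49.1 pos [ 0.466  -0.1011  0.1612] rot [-3.137 -0.    -1.464] q [ 0.2   0.11 -0.54  0.   -0.92 -0.09] w 0.0115
F [ 7.1 -0.1 -0.9] g 12.0
nest x -0.08570453119010259 y 0.0030803862929132167
th 0.3756591103255187 0.3731289444782338
0.3 [ 0.   5.  14.1]
0.22 [ 0.   9.3 30. ]
0.15 [ 0. 12. 44.]
0.1 [ 0.  13.3 54.2]
0.05 [ 0.  14.1 64.4]
0.02 [ 0.  14.4 70.6]
0 [ 0.  14.4 74.7]
```

>>> jog_arm:
  targets:
    - {"dx": 0,"dy": 5,"dz": 14,"rx": 0,"ry": 0,"rz": 0,"gripper": 0.95}
    - {"dx": 0,"dy": 9,"dz": 30,"rx": 0,"ry": 0,"rz": 0,"gripper": 0.95}
    - {"dx": 0,"dy": 12,"dz": 44,"rx": 0,"ry": 0,"rz": 0,"gripper": 0.95}
    - {"dx": 0,"dy": 13,"dz": 54,"rx": 0,"ry": 0,"rz": 0,"gripper": 0.95}
    - {"dx": 0,"dy": 14,"dz": 63,"rx": 0,"ry": 0,"rz": 0,"gripper": 0.95}
    - {"dx": 0,"dy": 14,"dz": 68,"rx": 0,"ry": 0,"rz": 0,"gripper": 0.95}
    - {"dx": 0,"dy": 14,"dz": 68,"rx": 0,"ry": 0,"rz": 0,"gripper": 0.95}
    - {"dx": 0,"dy": 14,"dz": 68,"rx": 0,"ry": 0,"rz": 0,"gripper": 0.95}

```text
t: 49.77
eef_pos: [0.4525, -0.1025, 0.0926]
ee_rot: [-3.14, -0.0, -1.465]
force: [6.0, -1.4, -5.1]
width: 0.0112
gripper_force: 12.0
```

Run:
```python
from lid import *
s,x=lid(); print((s['eef_pos'][2]-.0125-.074)/.205)
```

```text
t 49.77 pos [ 0.4525 -0.1025  0.0926] rot [-3.14  -0.    -1.465] q [ 0.2   0.18 -0.65  0.   -0.74 -0.1 ] w 0.0112
F [ 6.  -1.4 -5.1] g 12.0
nest x -0.09927253240558066 y 0.0032311320003255
0.02953573107264055
```

>>> jog_arm:
  targets:
    - {"dx": 0,"dy": 0,"dz": 2,"rx": 0,"ry": 0,"rz": 0,"gripper": 0.95}
    - {"dx": 0,"dy": 0,"dz": 4,"rx": 0,"ry": 0,"rz": 0,"gripper": 0.95}
    - {"dx": 0,"dy": 0,"dz": 5,"rx": 0,"ry": 0,"rz": 0,"gripper": 0.95}
    - {"dx": 0,"dy": 0,"dz": 6,"rx": 0,"ry": 0,"rz": 0,"gripper": 0.95}
    - {"dx": 0,"dy": 0,"dz": 7,"rx": 0,"ry": 0,"rz": 0,"gripper": 0.95}
    - {"dx": 0,"dy": 0,"dz": 7,"rx": 0,"ry": 0,"rz": 0,"gripper": 0.95}
    - {"dx": 0,"dy": 0,"dz": 7,"rx": 0,"ry": 0,"rz": 0,"gripper": 0.95}
    - {"dx": 0,"dy": 0,"dz": 7,"rx": 0,"ry": 0,"rz": 0,"gripper": 0.95}

```text
t: 50.43
eef_pos: [0.4525, -0.1026, 0.0871]
ee_rot: [-3.139, -0.001, -1.464]
force: [0.3, 0.8, 14.2]
width: 0.0115
gripper_force: 12.0
```

Run:
```python
from lid import *
s,x=lid(); print((s['eef_pos'][2]-.0125-.074)/.205)
```

```text
t 50.43 pos [ 0.4525 -0.1026  0.0871] rot [-3.139e+00 -1.000e-03 -1.464e+00] q [ 0.2   0.19 -0.65  0.   -0.72 -0.1 ] w 0.0115
F [ 0.3  0.8 14.2] g 12.0
nest x -0.09923118929684378 y 0.0031324303503386486
0.0028120034973908637
```

There are 14 N on the stop, so the lid is down. I open slightly (limited gap), then rise.

>>> jog_arm:
  targets:
    - {"dx": 0,"dy": 0,"dz": 0,"rx": 0,"ry": 0,"rz": 0,"gripper": 0.79}
    - {"dx": 0,"dy": 0,"dz": 0,"rx": 0,"ry": 0,"rz": 0,"gripper": 0.79}
    - {"dx": 0,"dy": 0,"dz": 0,"rx": 0,"ry": 0,"rz": 0,"gripper": 0.79}
    - {"dx": 0,"dy": 0,"dz": 0,"rx": 0,"ry": 0,"rz": 0,"gripper": 0.79}
    - {"dx": 0,"dy": 0,"dz": -5,"rx": 0,"ry": 0,"rz": 0,"gripper": 0.79}
    - {"dx": 0,"dy": 0,"dz": -20,"rx": 0,"ry": 0,"rz": 0,"gripper": 0.79}
    - {"dx": 0,"dy": 0,"dz": -50,"rx": 0,"ry": 0,"rz": 0,"gripper": 0.79}
    - {"dx": 0,"dy": 0,"dz": -90,"rx": 0,"ry": 0,"rz": 0,"gripper": 0.79}

```text
t: 51.1
eef_pos: [0.4491, -0.1028, 0.1745]
ee_rot: [3.135, 0.0, -1.465]
force: [1.0, -0.1, -0.5]
width: 0.0182
gripper_force: 0.0
```

>>> jog_arm:
  targets:
    - {"dx": -30,"dy": 0,"dz": -30,"rx": 0,"ry": 0,"rz": 0,"gripper": 0.79}
    - {"dx": -70,"dy": 0,"dz": -30,"rx": 0,"ry": 0,"rz": 0,"gripper": 0.79}
    - {"dx": -110,"dy": 0,"dz": -30,"rx": 0,"ry": 0,"rz": 0,"gripper": 0.79}
    - {"dx": -150,"dy": 0,"dz": -30,"rx": 0,"ry": 0,"rz": 0,"gripper": 0.79}
    - {"dx": -190,"dy": 0,"dz": -30,"rx": 0,"ry": 0,"rz": 0,"gripper": 0.79}
    - {"dx": -220,"dy": 0,"dz": -30,"rx": 0,"ry": 0,"rz": 0,"gripper": 0.79}
    - {"dx": -230,"dy": 0,"dz": -30,"rx": 0,"ry": 0,"rz": 0,"gripper": 0.79}
    - {"dx": -230,"dy": 0,"dz": -30,"rx": 0,"ry": 0,"rz": 0,"gripper": 0.79}

```text
t: 51.77
eef_pos: [0.4267, 0.1281, 0.2058]
ee_rot: [3.141, 0.0, -1.462]
force: [-1.0, 0.3, -0.2]
width: 0.0187
gripper_force: 0.0
```

Run:
```python
from lid import *
st()
for n in('top','scene'):
    f=grab(n); P=cloud(f); c_,s_=np.cos(PY),np.sin(PY); Q=P-np.array([PO[0]+.002,PO[1]+.002,0]); nx=Q[...,0]*c_+Q[...,1]*s_; ny=-Q[...,0]*s_+Q[...,1]*c_; z=P[...,2]
    m=(abs(ny)<.035)&(nx>-.045)&(nx<.07)&(z>.05)&(z<.14); A=np.c_[nx[m],np.ones(m.sum())]; k=np.linalg.lstsq(A,z[m],rcond=None)[0]; print(n,m.sum(),'slope',k)
    h=(abs(ny)<.03)&(abs(nx+.1)<.012)&(z>.05)&(z<.14); print('handle top z',h.sum(),np.percentile(z[h],[50,90]) if h.any() else None)
```

```text
t 51.77 pos [0.4267 0.1281 0.2058] rot [ 3.141  0.    -1.462] q [ 0.74  0.01 -0.53 -0.   -1.03 -0.63] w 0.0187
top 879 slope [0.0001769  0.08265899]
handle top z 82 [0.07955506 0.08535257]
scene 537 slope [0.00140076 0.08080845]
handle top z 45 [0.0756985  0.07960442]
```

The lid plate is level (slope under 0.002 rad) and the handle top is at 80 mm, as expected when closed. Handing in.

```bash
python3 -c "
from station import arm
print(arm.job_done())"
```

```text
the job is handed in; nothing more can be done
None
```

The job is handed in at about 52 s of the 210 s allowed: the arrow is on the index line, the nut is turned back tight, three bars, the housing and the display are in the nest, and the lid is closed on the stop (the hand-in gave no verdict).

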